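# Queue the bar stubs and hold the reference flask in the sprung cradle

### The job

Get the spectrometer bench ready: stand the blue-ended bar stub in pocket 1 of the rack (one dot) and let go, then the yellow-ended stub in pocket 2 (two dots) and let go, both fully home. Then take the round steel flask, keeping it upright, set it in the sprung orange ring of the stage and press it down until the ring is flush with the stage's top; finish while still holding it down like that, not letting go. Leave the green stub in pocket 3, the loose bar and the steel ring where they are.

Things in the scene. Friction and masses are not known exactly. Their poses are not given: they have to be found in the camera images.
- rack: fixed blue plastic rack, 210 x 80 x 35 mm (x, y, z), with three pockets in a row along its own x, 70 mm apart, pocket 1 at -x (nearest the robot), pocket 2 in the middle, pocket 3 at +x; origin at the centre of its underside
- pocket1 (a point): centre of the mouth of pocket 1 of the blue rack, on the rack's top face 35 mm above the table; pocket 1 is marked by 1 white dot beside it (on the rack's +y side). Round blind hole 32 mm diameter, 25 mm deep, floor 10 mm above the table; a stub standing home in it has its centre level with this point. x runs along the row of pockets (1 to 3), z up
- pocket2 (a point): centre of the mouth of pocket 2 of the blue rack, on the rack's top face 35 mm above the table; pocket 2 is marked by 2 white dots beside it (on the rack's +y side). Round blind hole 32 mm diameter, 25 mm deep, floor 10 mm above the table; a stub standing home in it has its centre level with this point. x runs along the row of pockets (1 to 3), z up
- slug_blue_mid (a point): a stub of ribbed reinforcing bar standing upright, dark steel with a blue painted upper end; cylinder 28 mm diameter (29 mm over the ribs), 50 mm tall, about 0.22 kg, edge of its foot bevelled 2 mm. This point is its centre, 25 mm above its underside; z is its axis, up
- slug_yellow_mid (a point): a stub of ribbed reinforcing bar standing upright, dark steel with a yellow painted upper end; cylinder 28 mm diameter (29 mm over the ribs), 50 mm tall, about 0.22 kg, edge of its foot bevelled 2 mm. This point is its centre, 25 mm above its underside; z is its axis, up
- slug_green_mid (a point): a stub of ribbed reinforcing bar standing upright, dark steel with a green painted upper end; cylinder 28 mm diameter (29 mm over the ribs), 50 mm tall, about 0.22 kg, edge of its foot bevelled 2 mm. This point is its centre, 25 mm above its underside; z is its axis, up. It already stands in pocket 3 and stays there
- flask_mid (a point): closed round steel flask standing upright on the table: ball of 54 mm diameter whose centre is 29 mm above the underside, small foot ring of 26 mm diameter beneath it, straight neck of 22 mm diameter from 56 to 109 mm above the underside, red lip of 28 mm diameter on top, 115 mm tall in all; about 0.25 kg. This point is half-way up on its axis, 57.5 mm above the underside (28.5 mm above the ball's centre); z up along the neck
- stage: fixed grey sample stage, a block 110 x 110 mm on a 120 x 120 mm base plate, top face 60 mm above the table, with a round well of 69 mm diameter in its top that holds the sprung orange ring; origin at the centre of its underside
- ring_top (a point): centre of the top face of the sprung orange ring cradle (64 mm outside, 40 mm inside diameter) in the stage; it moves with the ring. At rest 72 mm above the table, that is 12 mm proud of the stage's top; flush with it when fully pressed. With the flask seated upright, the ball's centre is about 18 mm and the flask's half-way point about 46.5 mm above this point. The well below leaves room for the flask's foot. z up
- cradle (a joint): how far the ring cradle is pressed down, m: 0 at rest, 0.012 fully down (ring flush with the stage's top, hard stop). Spring: about 3.5 N to start it, about 10 N fully down; it rises again when let go
- rebar_mid (a point): bystander: centre of a length of ribbed bar lying on the table, 180 x 20 mm, 20 mm high
- steel_ring_mid (a point): bystander: centre of a plain steel ring lying flat, 44 mm outside diameter, 18 mm high
- pocket3 (a point): centre of the mouth of pocket 3 of the blue rack, on the rack's top face 35 mm above the table; pocket 3 is marked by 3 white dots beside it (on the rack's +y side). Round blind hole 32 mm diameter, 25 mm deep, floor 10 mm above the table; a stub standing home in it has its centre level with this point. x runs along the row of pockets (1 to 3), z up
There are look-alikes about, which are no part of the job. Several things have the shape of the rack; the one meant has the colours described above.

How it is judged (in metres and radians):
On the way, in this order (a step that is already met when the one before it is completed fails the run):
1. the blue stub stands home in pocket 1, let go, while pocket 2 is still without the yellow one (horizontal distance between slug_blue_mid and pocket1 below 0.006 m and z of slug_blue_mid in the frame of pocket1 between -0.006 and 0.004 m and angle between slug_blue_mid's own z axis and vertical below 0.15 rad and contact force between the fingers and slug_blue below 0.1 N), for 0.2 s.
2. the yellow stub stands home in pocket 2, let go, the blue one still in pocket 1 (horizontal distance between slug_yellow_mid and pocket2 below 0.006 m and z of slug_yellow_mid in the frame of pocket2 between -0.006 and 0.004 m and angle between each of slug_yellow_mid, slug_blue_mid's own z axis and vertical below 0.15 rad and contact force between the fingers and slug_yellow below 0.1 N and horizontal distance between slug_blue_mid and pocket1 below 0.006 m and z of slug_blue_mid in the frame of pocket1 between -0.006 and 0.004 m), for 0.2 s.
3. the flask sits upright in the ring and is pressed down with it (horizontal distance between flask_mid and ring_top below 0.01 m and z of flask_mid in the frame of ring_top between 0.038 and 0.052 m and angle between flask_mid's own z axis and vertical below 0.2 rad and value of joint cradle above 0.009 m and contact force between the fingers and flask above 2 N), for 0.2 s.
At the end, for the whole second after the job is handed in: Blue, yellow, green stubs in pockets 1, 2, 3: within 6 mm of the axis, home within 4 mm, upright within 0.15 rad, blue and yellow let go; flask in the ring within 10 mm, upright within 0.2 rad, still, touched by the fingers, ring within 3 mm of flush through the last second (all of step 2 and all of step 3 and contact force between the fingers and slug_blue below 0.1 N and horizontal distance between slug_green_mid and pocket3 below 0.006 m and z of slug_green_mid in the frame of pocket3 between -0.006 and 0.004 m and angle between slug_green_mid's own z axis and vertical below 0.15 rad and linear speed of flask below 0.02 m/s); the arm keeps its last pose, push and grip.
It fails at once if the flask is tipped by more than 0.5 rad (angle between flask_mid's own z axis and vertical above 0.5 rad).
It fails at once if a bystander (green stub, bar, steel ring) is moved by more than 25 mm (distance of any of slug_green_mid, rebar_mid, steel_ring_mid from where it was at the start of the episode above 0.025 m).
It also fails if it takes over 72 s, if anything falls off the work surface, if the arm or the gripper's body presses on something with over 40 N, if the wrist force passes 120 N, or if a joint passes its speed limit or range.

### The arm

A 6-joint arm with a two-finger parallel gripper is mounted at the origin on the work surface. World frame = base frame: x ahead of the robot, y to its left, z up, the work surface at z = 0. Lengths are in mm, angles in degrees, forces in N, time in s.
With the tool pointing down it reaches from about 350 to 850 mm from the base axis. Payload 8.1 kg.
Tool frame: the origin (TCP) lies at the very end of the fingers, on their centre line; the grasp point (between the pads) lies 19 mm behind it; z points along the fingers, y is the direction in which the jaws open and shut (so a half turn about z gives the same grasp; the last joint's range is limited). The gripper opens to 85 mm and grips with 20 to 120 N. Pads are 22 mm wide; open, the fingers measure 114 mm over their backs; the gripper's body (76 mm by 85 mm) begins 54 mm behind the grasp point. The pads swing forward as they close: fully open they stand 13 mm farther back than shut.
Start: joints at [66.669, 7.471, 85.268, -0, 87.261, -4.893], TCP at [189.743, 569.212, 202.092] pointing down, gripper open.
Joint ranges: [-169.43, 169.43], [-51.17, 129.36], [1.28, 143.12], [-76.62, 256.62], [0, 156.53], [-152.29, 152.29]. Speed limits (degrees/s): [136.94, 136.94, 159.86, 180, 180, 180].

### API

Orientations are given as [roll, pitch, yaw] about the fixed x, y, z axes, in that order (R = Rz(yaw) Ry(pitch) Rx(roll)).
In Python, from bench import r gives the robot as it stands.
- The arm moves only by the shell command python3 -m jog 'ROWS' [OPENING] [FORCE]. ROWS is JSON, a list of rows, each a list of 6 numbers: the shift along the tool's x, y, z normalised to -1 to 1, where 1 is 0.25 m, then the turn, a rotation vector about the tool's x, y, z normalised to -1 to 1, where 1 is pi rad. In form: [[x, y, z, ax, ay, az], ...]. A call has 1 to 10 rows; each row is the pose to reach, as a shift and turn from the pose commanded when the call began, along the tool's axes at that moment, turning the shorter way round; what a row does not reach only later rows make up. A row lasts 1/10 s, in which the tool goes at most 50 mm and 8.59 degrees, less where a joint would pass 70% of its speed; a pose out of reach is approached as far as the arm can. A call with a number of a shift or a turn outside -1 to 1 is refused whole. A call with a gripper value outside its range is refused whole. OPENING is the opening, from 0 (shut) to 1 (fully open), set as the call begins (- or left out, the last holds). The fingers move at their own pace and stop on an object; FORCE is the grip in N (left out, the last holds). Time passes only in rows, so rows that repeat a pose let the fingers close. It gives the time, the measured TCP pose, the force and the opening at its end, in the units of the state.
- r.sense(): the state, without advancing time (a new reading comes with each control period).
- r.snapshot(name): name is "side" or "top"; returns a dict with "pixels" (400x640x3 uint8, red, green, blue), "intrinsics" (3x3 intrinsics, pixels), "dist" ([k1, k2, p1, p2, k3] as OpenCV has them; the pictures are not rectified), "extrinsics" (4x4, takes a point from camera to world coordinates). Camera axes: x right, y down, z forward; pixel columns grow to the right and rows downward; lengths in mm; the calibration is good to about 2 mm. A picture is of the moment at which its call begins. There is no depth.
- r.hand_in(): hands the job in, once; it reports no verdict.
The state is a dict: "time": time; "joint_pos": joint angles; "qd": joint speeds; "joint_efforts": joint torques, N m; "tool_pos": TCP position; "tcp_rot": TCP orientation; "ft_force": force on the tool from outside, world axes, zero at the start; "wrist_torque": the same for the moment, N m; "finger_gap": finger opening in mm.
Only numpy, scipy, OpenCV 4.12 (cv2) and the standard library are available. Lean on these libraries where they do the work, as an engineer would, in place of code of your own. Each camera call takes 0.05 s, during which the arm holds its last target.

## Working session

There is one attempt and no reset: what is moved stays moved. The work goes in short steps, Python scripts to look and compute and a shell command to move; the robot and the scene stay as the last step left them, time stands still between calls to the robot, and variables do not carry over. Pictures are saved under pics/ and viewed, and the job is handed in when it is done.

```bash
ls; mkdir -p pics
python3 - <<'E'
from bench import r
import cv2,json,numpy as np
print(r.sense())
for n in("side","top"):
    s=r.snapshot(n); cv2.imwrite(f"pics/{n}0.png",s["pixels"][:,:,::-1])
    print(n,np.array(s["intrinsics"]).round(2).tolist(),s["dist"],np.array(s["extrinsics"]).round(4).tolist())
E
```

```text
pics
{'time': 0.0, 'joint_pos': array([ 6.66692704e+01,  7.51783918e+00,  8.53301413e+01,  1.17185890e-03,
        8.72610065e+01, -4.89387390e+00]), 'qd': array([-0.00293578,  0.03894034,  0.01577469, -0.02770852, -0.05134129,
       -0.03903629]), 'joint_efforts': array([ 4.19513774e-03, -5.69382012e+01, -5.00579059e+01,  4.23676611e-04,
        1.40808779e-02, -1.43737770e-05]), 'tool_pos': array([189.4919534 , 568.6474558 , 201.00775032]), 'tcp_rot': array([-1.79891510e+02, -1.04638625e-02,  1.61563077e+02]), 'ft_force': array([-0.49539016, -0.10055009, -0.41643978]), 'wrist_torque': array([ 0.04606877, -0.05009654,  0.00392829]), 'finger_gap': 85.3422970655423}
side [[393.31, 0.0, 314.58], [0.0, 393.31, 199.02], [0.0, 0.0, 1.0]] [-0.01375012  0.          0.          0.          0.        ] [[0.8001, -0.4138, 0.4342, 123.872], [-0.5994, -0.5259, 0.6034, -624.7496], [-0.0213, -0.7431, -0.6689, 671.3455], [0.0, 0.0, 0.0, 1.0]]
top [[463.3, 0.0, 320.38], [0.0, 463.3, 195.39], [0.0, 0.0, 1.0]] [-0.10112439  0.          0.          0.          0.        ] [[-0.0063, -0.9981, 0.0606, 429.9508], [-1.0, 0.006, -0.0052, -75.1177], [0.0048, -0.0607, -0.9981, 1312.6838], [0.0, 0.0, 0.0, 1.0]]
```

View pics/side0.png

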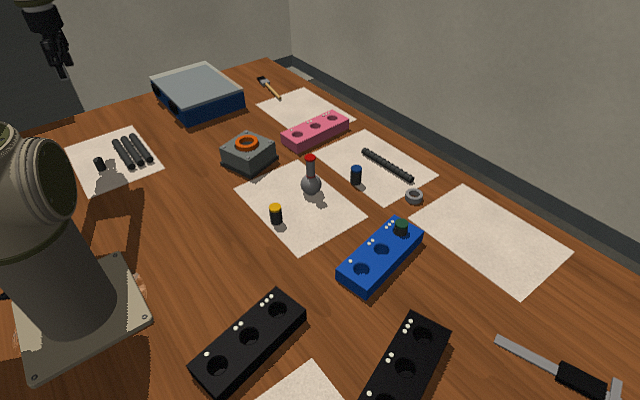

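View pics/top0.png

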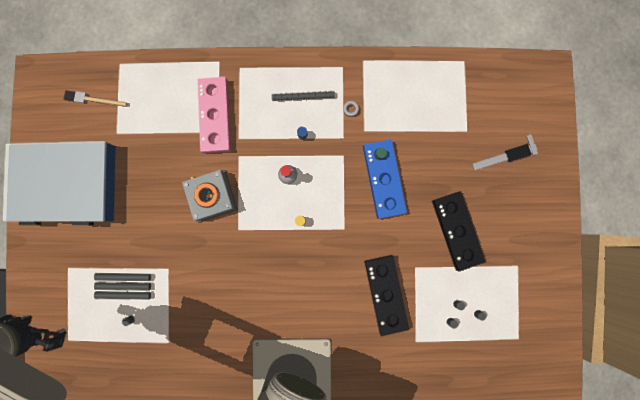

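Candidates:
- **Rack:** blue at top (385,180) / side (380,255). Look-alikes are pink (213,115), black (458,230) and black (386,295).
- **Blue stub:** top (302,132) / side (356,175).
- **Yellow stub:** top (300,221) / side (276,213).
- **Other dark stubs:** top (459,304), (480,315), (452,322) and (128,320). These are unpainted.
- **Flask:** top (288,174).
- **Stage:** top (207,195).

Next is a close crop and the measurements.

```bash
cat > h.py <<'E'
from bench import r
import cv2,numpy as np
class V:
    def __init__(s,n):
        d=r.snapshot(n); s.im=d["pixels"]; s.K=np.array(d["intrinsics"]);s.D=np.array(d["dist"]);s.T=np.array(d["extrinsics"])
        s.hsv=cv2.cvtColor(s.im,cv2.COLOR_RGB2HSV)
    def ray(s,uv):
        p=cv2.undistortPoints(np.array(uv,float).reshape(-1,1,2),s.K,s.D).reshape(-1,2)
        return s.T[:3,3],np.c_[p,np.ones(len(p))]@s.T[:3,:3].T
    def onz(s,uv,z):
        o,d=s.ray(uv); return o+d*((z-o[2])/d[:,2])[:,None]
    def proj(s,P):
        Ti=np.linalg.inv(s.T); return cv2.projectPoints(np.array(P,float).reshape(-1,1,3),cv2.Rodrigues(Ti[:3,:3])[0],Ti[:3,3],s.K,s.D)[0].reshape(-1,2)
    def blobs(s,lo,hi,roi=None,amin=6):
        m=cv2.inRange(s.hsv,np.array(lo),np.array(hi))
        if roi: 
            k=np.zeros_like(m);k[roi[1]:roi[3],roi[0]:roi[2]]=255;m&=k
        n,l,st,c=cv2.connectedComponentsWithStats(m)
        return [(c[i].round(2),st[i].tolist(),l==i) for i in range(1,n) if st[i][4]>=amin]
def tri(v1,u1,v2,u2):
    o1,d1=v1.ray(u1);o2,d2=v2.ray(u2);d1=d1[0];d2=d2[0]
    A=np.c_[d1,-d2];t=np.linalg.lstsq(A,o2-o1,rcond=None)[0]
    a=o1+d1*t[0];b=o2+d2*t[1];return (a+b)/2,np.linalg.norm(a-b)
def crop(v,x0,y0,x1,y1,f,name):
    cv2.imwrite(name,cv2.resize(v.im[y0:y1,x0:x1,::-1],None,fx=f,fy=f,interpolation=cv2.INTER_NEAREST))
E
python3 - <<'E'
from h import *
t=V("top");s=V("side")
crop(t,170,90,430,250,3,"pics/tc.png");crop(s,200,120,460,310,3,"pics/sc.png")
for n,lo,hi in(("blue",(100,120,40),(125,255,255)),("yel",(20,150,80),(35,255,255)),("red",(0,170,80),(6,255,255)),("orange",(7,200,100),(18,255,255)),("green",(55,60,20),(95,255,255)),("white",(0,0,200),(180,40,255))):
    for v,m in((t,"t"),(s,"s")):
        print(n,m,[(b[0].tolist(),b[1]) for b in v.blobs(lo,hi) if b[1][4]<6000 and not(n=="white" and b[1][4]>60)])
E
```

```text
blue t [([301.78, 131.67], [298, 127, 9, 10, 72]), ([384.94, 180.31], [363, 140, 44, 78, 2051]), ([109.55, 183.02], [105, 144, 10, 77, 560])]
blue s [([163.73, 98.85], [155, 90, 15, 19, 85]), ([211.23, 109.74], [176, 92, 69, 35, 1068]), ([355.96, 168.45], [351, 165, 11, 8, 67]), ([377.16, 258.64], [335, 215, 89, 86, 3396])]
yel t [([299.74, 220.2], [295, 216, 10, 9, 69])]
yel s [([274.42, 206.88], [269, 203, 12, 9, 88])]
red t [([285.4, 170.47], [281, 166, 10, 10, 73])]
red s [([309.31, 156.98], [304, 153, 12, 8, 65])]
orange t []
orange s [([246.12, 141.52], [235, 135, 23, 13, 142])]
green t [([381.12, 152.5], [376, 148, 11, 10, 84])]
green s [([400.95, 223.62], [395, 219, 13, 11, 114])]
white t [([201.0, 85.71], [200, 85, 3, 3, 7]), ([201.0, 89.71], [200, 89, 3, 3, 7]), ([201.0, 93.71], [200, 93, 3, 3, 7]), ([202.0, 112.0], [201, 111, 3, 3, 9]), ([202.0, 116.0], [201, 115, 3, 3, 9]), ([203.0, 138.5], [202, 137, 3, 4, 8]), ([33.5, 143.0], [31, 143, 6, 1, 6]), ([50.0, 143.0], [45, 143, 11, 1, 11]), ([77.5, 142.0], [71, 142, 14, 1, 14]), ([89.0, 142.0], [86, 142, 7, 1, 7]), ([369.0, 1
[... 7290 characters left out ...]
[306.75, 369.12], [305, 368, 4, 4, 8]), ([296.94, 376.11], [294, 373, 7, 9, 18]), ([319.2, 377.84], [315, 373, 10, 11, 25]), ([303.41, 377.82], [301, 375, 6, 8, 17]), ([295.09, 384.87], [293, 377, 6, 15, 23]), ([306.17, 383.33], [305, 382, 3, 4, 6]), ([290.3, 388.4], [287, 387, 7, 4, 10]), ([306.1, 394.33], [298, 388, 16, 12, 58]), ([275.78, 391.67], [274, 390, 5, 4, 9]), ([368.72, 393.11], [367, 391, 5, 5, 18]), ([279.44, 395.56], [276, 393, 9, 7, 16]), ([286.9, 394.6], [286, 392, 4, 7, 10]), ([295.78, 395.0], [294, 393, 4, 5, 9]), ([273.14, 396.86], [272, 394, 3, 6, 7]), ([334.0, 397.08], [332, 394, 6, 6, 12]), ([268.6, 397.7], [266, 396, 6, 4, 10]), ([325.5, 397.83], [324, 397, 4, 3, 6])]
```

View pics/tc.png

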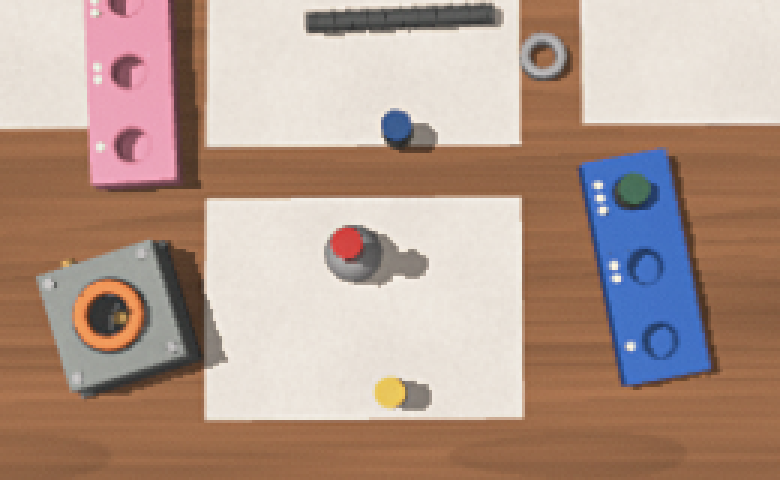

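View pics/sc.png

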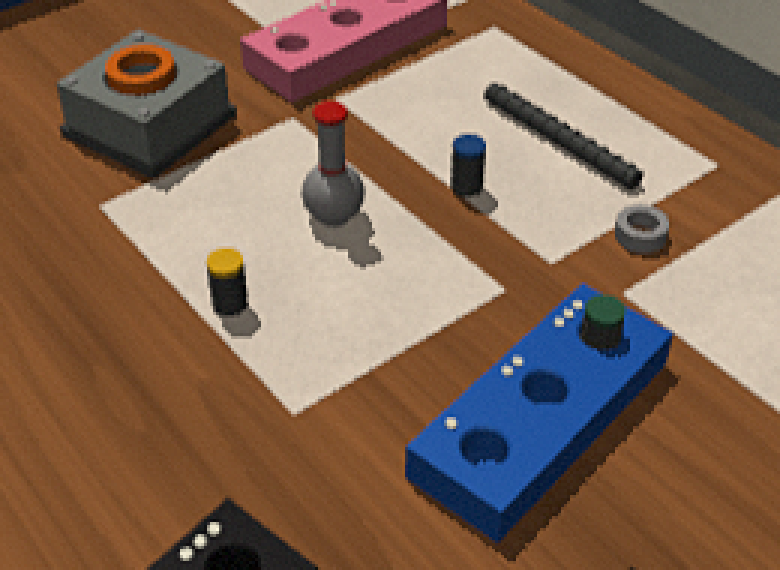

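Run:
```python
from h import *
t=V("top");s=V("side")
for nm,v,(x0,y0,x1,y1) in(("bt",t,(295,124,310,140)),("bs",s,(348,162,365,176)),("ys",s,(266,200,284,215))):
    print(nm);print(v.hsv[y0:y1,x0:x1,2]);print(v.hsv[y0:y1,x0:x1,1]) if nm!="ys" else print(v.hsv[y0:y1,x0:x1,0])
m=t.blobs((100,120,40),(125,255,255),(355,130,415,225),500)[0]
print("rack V hist",np.histogram(t.hsv[...,2][m[2]],20)); 
m=s.blobs((100,120,40),(125,255,255),(330,200,430,310),500)[0]
print("rack V hist side",np.histogram(s.hsv[...,2][m[2]],20))
```

```text
bt
[[233 231 230 230 230 233 233 236 236 233 232 230 233 233 234]
 [234 232 231 232 237 240 240 240 239 238 236 233 233 234 236]
 [229 231 234 238 238 186 183 185 214 242 237 237 233 232 234]
 [230 234 241 207 168 147 146 148 150 155 186 239 236 233 233]
 [235 240 240 154 141 141 141 142 141 141 149 187 241 238 233]
 [238 238 166 140 142 145 144 142 145 144 141 159 247 242 236]
 [240 241 148 139 146 147 144 142 144 144 143 152 222 246 243]
 [238 244 146 141 144 144 145 145 146 146 144 142 121 147 146]
 [239 244 146 142 142 142 143 143 147 146 150 141 104 133 129]
 [238 245 150 143 143 143 143 145 146 147 145 123  78 135 136]
 [236 242 148 140 145 146 147 146 149 150 144 101  83 135 136]
 [234 238 165  95 140 148 151 149 150 145 104  51  84 133 136]
 [237 244 250 106  60  92 130 127 107  71  51  63 122 135 134]
 [241 244 249 170  77  62  59  56  51  43  51  85 139 138 137]
 [198 200 212 202 128  68  55  52  47  50  65  89 113 112 109]
 [154 153 156 159 154 127  90  72  61  66  80  84  85  83  83]]
[[ 19  18  18  19  19  20  21  19  18  19  19  19  19  19  19]
 [ 19  19  19  21  22  22
[... 5111 characters left out ...]
 23  80  90  70 120 150  55 100  60  20  38  30  16  16]]
rack V hist (array([   1,    2,    2,    6,   28,   30,   26,   29,   18,   32,   28,
         43,   27,   28,   53,   51,   44,   74, 1348,  181]), array([ 72. ,  78.7,  85.4,  92.1,  98.8, 105.5, 112.2, 118.9, 125.6,
       132.3, 139. , 145.7, 152.4, 159.1, 165.8, 172.5, 179.2, 185.9,
       192.6, 199.3, 206. ]))
rack V hist side (array([  38,  120,  279,  152,  327,  124,   12,   23,   18,   17,   18,
         15,   39,   55,   64,   53,  438, 1330,  240,   33]), array([ 43. ,  49.8,  56.6,  63.4,  70.2,  77. ,  83.8,  90.6,  97.4,
       104.2, 111. , 117.8, 124.6, 131.4, 138.2, 145. , 151.8, 158.6,
       165.4, 172.2, 179. ]))
```

```bash
cat > meas.py <<'E'
from h import *
def cap(v,lo,hi,roi,z):
    b=max(v.blobs(lo,hi,roi),key=lambda b:b[1][4]); 
    ys,xs=np.nonzero(b[2]); e=cv2.fitEllipse(cv2.convexHull(np.c_[xs,ys].astype(np.int32))) if len(xs)>20 else None
    return v.onz(b[0],z)[0].round(1),b[0],b[1][4],None if e is None else (v.onz(e[0],z)[0].round(1),np.round(e[1],1))
def rect(v,lo,hi,roi,z):
    b=max(v.blobs(lo,hi,roi,50),key=lambda b:b[1][4])
    c=max(cv2.findContours(b[2].astype(np.uint8),cv2.RETR_EXTERNAL,cv2.CHAIN_APPROX_NONE)[0],key=len)
    w=v.onz(c.reshape(-1,2),z)[:,:2].astype(np.float32)
    return cv2.minAreaRect(w)
E
python3 - <<'E'
from meas import *
t=V("top");s=V("side")
print("blue",cap(t,(100,40,105),(125,255,175),(290,120,315,145),50),cap(s,(100,60,98),(125,255,150),(345,158,370,185),50))
print("yel",cap(t,(18,100,120),(35,255,255),(290,210,312,232),50),cap(s,(18,120,165),(30,255,255),(262,198,290,217),50))
print("grn",cap(t,(55,60,20),(95,255,255),(370,140,395,165),60),cap(s,(55,60,60),(95,255,255),(390,212,415,240),60))
print("red",cap(t,(0,150,150),(6,255,255),(275,160,300,185),115),cap(s,(0,150,130),(6,255,255),(300,148,320,165),115))
print("rack",rect(t,(100,80,165),(125,255,255),(355,130,415,225),35),rect(s,(100,80,135),(125,255,255),(330,200,430,310),35))
for v,roi in((t,(180,165,240,225)),(s,(225,125,270,160))):
    for b in v.blobs((5,120,60),(20,255,255),roi,20):
        ys,xs=np.nonzero(b[2]); print("orange",b[1],cv2.fitEllipse(cv2.convexHull(np.c_[xs,ys].astype(np.int32))),v.onz(cv2.fitEllipse(cv2.convexHull(np.c_[xs,ys].astype(np.int32)))[0],72))
print("stage", [ (b[0],b[1]) for b in t.blobs((0,0,95),(180,40,170),(175,160,245,225),200)])
E
```

```text
blue (array([684.4, -30.7,  50. ]), array([301.52, 131.19]), 81, (array([684.5, -30.8,  50. ]), array([ 9.6, 10. ]))) (array([684.2, -33. ,  50. ]), array([355.94, 167.53]), 51, (array([684.1, -33. ,  50. ]), array([5.9, 9.9])))
yel (array([438.9, -24.5,  50. ]), array([299.55, 220.36]), 85, (array([439. , -24.6,  50. ]), array([ 9.9, 10.2]))) (array([438.4, -27. ,  50. ]), array([274.34, 206.41]), 79, (array([438.5, -26.8,  50. ]), array([ 7.8, 11.7])))
grn (array([ 622.5, -248.3,   60. ]), array([381.12, 152.5 ]), 84, (array([ 622.5, -248.4,   60. ]), array([ 9.7, 10.2]))) (array([ 622.1, -250.8,   60. ]), array([401.22, 222.78]), 94, (array([ 622.3, -250.5,   60. ]), array([ 8.9, 12.7])))
red (array([568. ,   9.7, 115. ]), array([285.24, 170.52]), 79, (array([568. ,   9.8, 115. ]), array([9.4, 9.8]))) (array([566.5,   6.4, 115. ]), array([309.47, 156.71]), 58, (array([566.3,   6.3, 115. ]), array([ 6.4, 10.8])))
rack ((554.3118286132812, -261.068115234375), (208.9247283935547, 79.70956420898438), 10.692845344543457) ((554.0589599609375, -263.2538757324219), (209.4750213623047, 79.28289794921875), 10.673181533813477)Traceback (most recent call last):
  File "<stdin>", line 10, in <module>
cv2.error: OpenCV(4.12.0) /io/opencv/modules/imgproc/src/shapedescr.cpp:361: error: (-201:Incorrect size of input array) There should be at least 5 points to fit the ellipse in function 'fitEllipseNoDirect'
```

Run:
```python
from meas import *
t=V("top");s=V("side")
for v,roi in((t,(180,165,240,225)),(s,(225,125,270,160))):
    b=max(v.blobs((5,120,60),(20,255,255),roi,20),key=lambda b:b[1][4])
    ys,xs=np.nonzero(b[2]); e=cv2.fitEllipse(cv2.convexHull(np.c_[xs,ys].astype(np.int32))); print("orange",b[1],e,v.onz(e[0],72))
print(s.hsv[133:152,233:262,2])
print("stage",rect(t,(0,0,90),(180,60,190),(175,160,245,225),60),rect(s,(0,0,75),(180,60,190),(210,120,285,170),60))
```

```text
Traceback (most recent call last):
cv2.error: OpenCV(4.12.0) /io/opencv/modules/imgproc/src/shapedescr.cpp:361: error: (-201:Incorrect size of input array) There should be at least 5 points to fit the ellipse in function 'fitEllipseNoDirect'
```

Run:
```python
from meas import *
t=V("top");s=V("side")
print(t.hsv[195,190:225]); 
for v,roi in((t,(190,178,224,215)),(s,(230,125,265,160))):
    k=np.zeros(v.hsv.shape[:2],np.uint8);k[roi[1]:roi[3],roi[0]:roi[2]]=255
    m=cv2.inRange(v.hsv,(0,120,95),(20,255,255))&k
    ys,xs=np.nonzero(m);h=cv2.convexHull(np.c_[xs,ys].astype(np.int32));e=cv2.fitEllipse(h); print("orange",len(xs),e,v.onz(e[0],72))
print(s.hsv[133:152,233:262,2])
print("stage",rect(t,(0,0,90),(180,60,190),(175,160,245,225),60),rect(s,(0,0,75),(180,60,190),(210,120,285,170),60))
```

```text
[[ 45   9 163]
 [ 54   8 163]
 [ 66   8 161]
 [ 18  16 162]
 [ 11 133 201]
 [ 13 157 240]
 [ 13 157 239]
 [ 12 165 234]
 [ 11 175 162]
 [  9 146  82]
 [ 90  10  51]
 [ 90  14  54]
 [  0   0  54]
 [  0   4  57]
 [ 60   5  53]
 [ 30   5  52]
 [120   7  78]
 [ 18  42 103]
 [ 17 122 109]
 [ 18 136 124]
 [ 18 137 196]
 [ 18 134 198]
 [ 15 138 120]
 [ 12 161 204]
 [ 13 154 243]
 [ 12 158 240]
 [ 11 167 231]
 [ 11 176 159]
 [  8  74  89]
 [ 45   6  83]
 [ 48   9 141]
 [ 45   6 161]
 [ 53   6 160]
 [ 48   8 158]
 [ 48   8 159]]
orange 322 ((169.57925415039062, 197.28871154785156), (39.61703872680664, 97.57821655273438), 85.55377960205078) [[502.6165293  326.83744673  72.        ]]
orange 476 ((246.5133056640625, 131.17413330078125), (31.952180862426758, 37.499610900878906), 71.73333740234375) [[533.62617202 266.11029249  72.        ]]
[[116 114 117 119 119 118 117 118 121 118 118 109  86  81  80 121 120 119
  120 122 115 121 120 121 126 126 125 124 124]
 [117 114 117 116 119 120 113 122 122 121 117 131 132 145 146 144 143 143
  130 115 119 120 122 118 117 123 126 124 125]
 [123 121 118 113 1
[... 1553 characters left out ...]

 [121 121  74  74  93  92  86  88  86  80  84  84  82  78  83  79  79  81
   80  78  76  75  61  89 113 124 120 121 117]
 [115 120 109  76  86  85  91  92  93  91  93  89  90  89  88  85  85  83
   80  75  70  57  87 124 121 122 121 119 127]
 [116 119 121 114 102  91  83  86  91  92  93  90  92  90  89  88  78  73
   64  97  95  87 120 120 116 118 121 125 110]
 [115 118 117 120 122 116 101  97 106  95  96  97  79  73  96  67  95  93
   90 123 122 125 117 119 116 120 124 116  68]]
stage ((506.27899169921875, 227.22117614746094), (118.15870666503906, 111.13485717773438), 17.771848678588867) ((508.38189697265625, 225.18402099609375), (110.86129760742188, 109.67063903808594), 17.95468521118164)
```

Run:
```python
from meas import *
t=V("top");s=V("side")
for v,roi,vm in((t,(190,178,224,215),195),(s,(230,130,265,155),165)):
    k=np.zeros(v.hsv.shape[:2],np.uint8);k[roi[1]:roi[3],roi[0]:roi[2]]=255
    m=cv2.inRange(v.hsv,(5,120,vm),(20,255,255))&k
    c=max(cv2.findContours(m,cv2.RETR_EXTERNAL,cv2.CHAIN_APPROX_NONE)[0],key=len)
    e=cv2.fitEllipse(c); w=v.onz(c.reshape(-1,2),72)[:,:2].astype(np.float32);print("orange",e,v.onz(e[0],72),cv2.fitEllipse(w))
print("stage",rect(t,(0,0,120),(180,60,190),(175,160,245,225),60),rect(s,(0,0,100),(180,60,190),(210,120,285,170),60))
```

```text
orange ((205.3070526123047, 194.4769287109375), (21.679235458374023, 21.99013328552246), 66.70355224609375) [[509.64785994 228.83138203  72.        ]] ((509.6903076171875, 228.88348388671875), (58.70515060424805, 59.88576126098633), 173.186279296875)
orange ((245.87661743164062, 140.64834594726562), (11.488383293151855, 21.949295043945312), 83.19169616699219) [[508.24207355 224.71291558  72.        ]] ((508.5731201171875, 225.18215942382812), (57.56216812133789, 59.783042907714844), 54.600311279296875)
stage ((509.3200988769531, 228.42884826660156), (111.44267272949219, 110.34249114990234), 17.478302001953125) ((509.0080261230469, 225.6290740966797), (109.33534240722656, 109.26488494873047), 17.919052124023438)
```

Each view's rack measures 209 x 79.5 mm (210 x 80 expected) and the yaws agree. The two cameras differ by about 2.5 mm in y, so I'll use the mean:

| Thing | x | y |
|---|---|---|
| Blue stub | 684.3 | -31.8 |
| Yellow stub | 438.7 | -25.8 |
| Flask | 567.2 | 8.0 |
| Ring | 509.1 | 227 |
| Rack (yaw 10.68°) | 554.2 | -262.2 |

Next I'll move over the blue stub.

```bash
cat > plan.py <<'E'
import sys,numpy as np
from bench import r
def plan(x,y,z,yaw,cur=None):
    s=r.sense();p=np.array(s["tool_pos"]) if cur is None else np.array(cur[:3]);psi=s["tcp_rot"][2] if cur is None else cur[3]
    d=np.array([x,y,z])-p;c,sn=np.cos(np.radians(psi)),np.sin(np.radians(psi))
    dy=(yaw-psi+180)%360-180
    v=[(d[0]*c+d[1]*sn)/250,(d[0]*sn-d[1]*c)/250,-d[2]/250,0,0,-dy/180]
    print("t",round(s["time"],2),"pos",p.round(1),"yaw",round(psi,2),"F",s["ft_force"].round(1),"gap",round(s["finger_gap"],1),"->",[round(a,4) for a in v])
if __name__=="__main__": plan(*map(float,sys.argv[1:5]), cur=list(map(float,sys.argv[5:9])) if len(sys.argv)>8 else None)
E
python3 plan.py 400 400 200 100.68; python3 plan.py 560 170 200 100.68
```

```text
t 0.7 pos [189.8 569.2 202.1] yaw 161.56 F [ 0.2 -0.1  0. ] gap 85.0 -> [np.float64(-1.0119), np.float64(-0.3761), np.float64(0.0085), 0, 0, np.float64(0.3382)]
t 0.7 pos [189.8 569.2 202.1] yaw 161.56 F [ 0.2 -0.1  0. ] gap 85.0 -> [np.float64(-1.91), np.float64(-1.0465), np.float64(0.0085), 0, 0, np.float64(0.3382)]
```

```bash
python3 -m jog '[[-0.98,-0.38,0,0,0,0.338],[-0.98,-0.38,0,0,0,0.338],[-0.98,-0.38,0,0,0,0.338],[-0.98,-0.38,0,0,0,0.338],[-0.98,-0.38,0,0,0,0.338],[-0.98,-0.38,0,0,0,0.338],[-0.98,-0.38,0,0,0,0.338],[-0.98,-0.38,0,0,0,0.338]]' 1 40; python3 plan.py 540 180 200 100.68
```

```text
time: 1.5
tool_pos: [392.7, 401.0, 202.1]
tcp_rot: [-180.0, -0.0, 100.5]
ft_force: [0.2, 0.3, 0.5]
finger_gap: 85.4
t 1.5 pos [392.7 401.  202.1] yaw 100.47 F [0.2 0.3 0.5] gap 85.4 -> [np.float64(-0.9763), np.float64(0.4187), np.float64(0.0085), 0, 0, np.float64(-0.0012)]
```

```bash
python3 -m jog '[[-0.98,0.42,0,0,0,0],[-0.98,0.42,0,0,0,0],[-0.98,0.42,0,0,0,0],[-0.98,0.42,0,0,0,0],[-0.98,0.42,0,0,0,0],[-0.98,0.42,0,0,0,0]]'; python3 plan.py 684.3 -31.8 100 100.68
```

```text
time: 2.1
tool_pos: [542.7, 177.0, 202.1]
tcp_rot: [180.0, 0.1, 100.8]
ft_force: [-0.9, 0.6, -1.0]
finger_gap: 84.9
t 2.1 pos [542.7 177.  202.1] yaw 100.82 F [-0.9  0.6 -1. ] gap 84.9 -> [np.float64(-0.9268), np.float64(0.3997), np.float64(0.4086), 0, 0, np.float64(0.0008)]
```

```bash
python3 -m jog '[[-0.927,0.4,0.1,0,0,0],[-0.927,0.4,0.1,0,0,0],[-0.927,0.4,0.1,0,0,0],[-0.927,0.4,0.1,0,0,0],[-0.927,0.4,0.1,0,0,0],[-0.927,0.4,0.1,0,0,0],[-0.927,0.4,0.41,0,0,0],[-0.927,0.4,0.41,0,0,0],[-0.927,0.4,0.41,0,0,0]]'; python3 plan.py 684.3 -31.8 28 100.68
python3 - <<'E'
from h import *
s=V("side");crop(s,260,90,460,240,4,"pics/s1.png")
E
```

```text
time: 3.0
tool_pos: [678.0, -26.8, 93.2]
tcp_rot: [-179.4, -0.2, 100.9]
ft_force: [-1.5, 0.5, -1.1]
finger_gap: 85.5
t 3.0 pos [678.  -26.8  93.2] yaw 100.93 F [-1.5  0.5 -1.1] gap 85.5 -> [np.float64(-0.0243), np.float64(0.0211), np.float64(0.2607), 0, 0, np.float64(0.0014)]
```

View pics/s1.png

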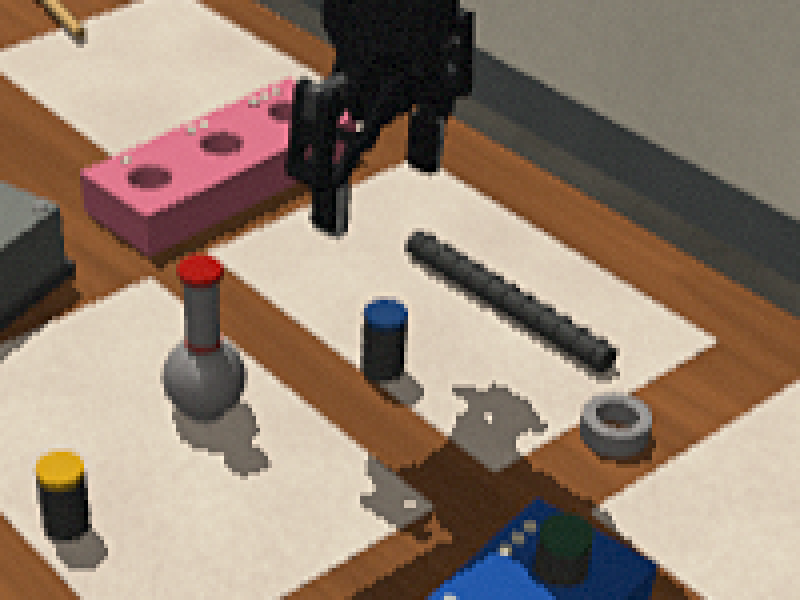

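```bash
python3 -m jog '[[0,0,0,0,0,0],[0,0,0,0,0,0]]'; python3 plan.py 684.3 -31.8 28 100.68
```

```text
time: 3.25
tool_pos: [684.2, -28.2, 103.0]
tcp_rot: [179.7, 0.1, 100.8]
ft_force: [-0.6, 0.1, 0.1]
finger_gap: 85.3
t 3.25 pos [684.2 -28.2 103. ] yaw 100.81 F [-0.6  0.1  0.1] gap 85.3 -> [np.float64(-0.0141), np.float64(-0.0022), np.float64(0.3), 0, 0, np.float64(0.0007)]
```

```bash
python3 -m jog '[[-0.014,-0.002,0.1,0,0,0],[-0.014,-0.002,0.2,0,0,0],[-0.014,-0.002,0.3,0,0,0],[-0.014,-0.002,0.3,0,0,0],[-0.014,-0.002,0.3,0,0,0]]' 1 30; python3 plan.py 684.3 -31.8 28 100.68;python3 -m jog '[[0,0,0,0,0,0],[0,0,0,0,0,0],[0,0,0,0,0,0],[0,0,0,0,0,0],[0,0,0,0,0,0],[0,0,0,0,0,0],[0,0,0,0,0,0],[0,0,0,0,0,0]]' 0 30; python3 plan.py 684.3 -31.8 28 100.68
```

```text
time: 3.75
tool_pos: [683.1, -32.1, 26.2]
tcp_rot: [179.9, 0.0, 100.7]
ft_force: [0.7, -0.2, -0.4]
finger_gap: 85.5
t 3.75 pos [683.1 -32.1  26.2] yaw 100.75 F [ 0.7 -0.2 -0.4] gap 85.5 -> [np.float64(0.0005), np.float64(0.0048), np.float64(-0.0072), 0, 0, np.float64(0.0004)]
time: 4.55
tool_pos: [682.3, -32.2, 24.5]
tcp_rot: [-180.0, -0.0, 100.7]
ft_force: [0.2, -0.6, -0.3]
finger_gap: 0.1
t 4.55 pos [682.3 -32.2  24.5] yaw 100.72 F [ 0.2 -0.6 -0.3] gap 0.1 -> [np.float64(0.0002), np.float64(0.0082), np.float64(-0.0142), 0, 0, np.float64(0.0002)]
```

Run:
```python
from h import *
s=V("side");crop(s,300,110,440,220,5,"pics/s2.png")
```

```text
(no output)
```

View pics/s2.png

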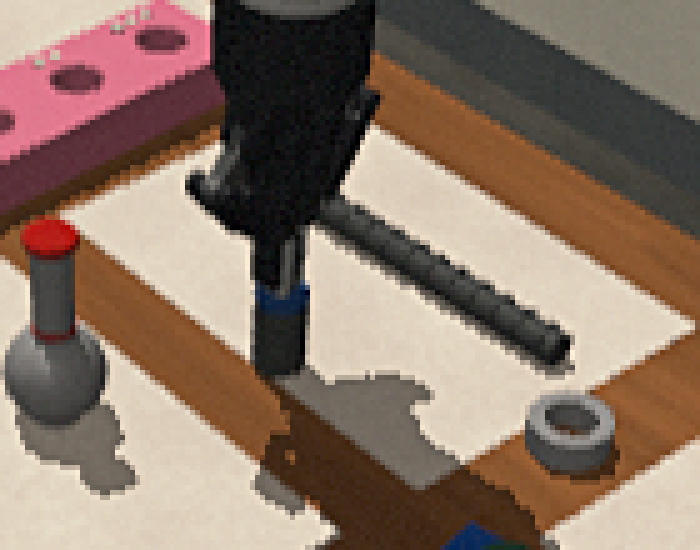

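Run:
```python
from h import *
s=V("side")
p=r.sense()["tool_pos"];print(p,s.proj([p,[684.3,-31.8,50],[684.3,-31.8,0],[682,-32,50]]),r.sense()["finger_gap"],r.sense()["joint_pos"])
t=V("top");crop(t,230,60,390,220,4,"pics/t2.png")
```

```text
[682.35137717 -32.19781929  24.52925263] [[354.74411719 175.36899852]
 [355.67289397 167.28639834]
 [354.76661647 182.20741359]
 [355.05233624 167.66044482]] -0.11007829929939089 [-6.99975429e+00  2.78330591e+01  7.97581776e+01 -4.62008821e-04
  7.24155377e+01 -1.77222244e+01]
```

View pics/t2.png

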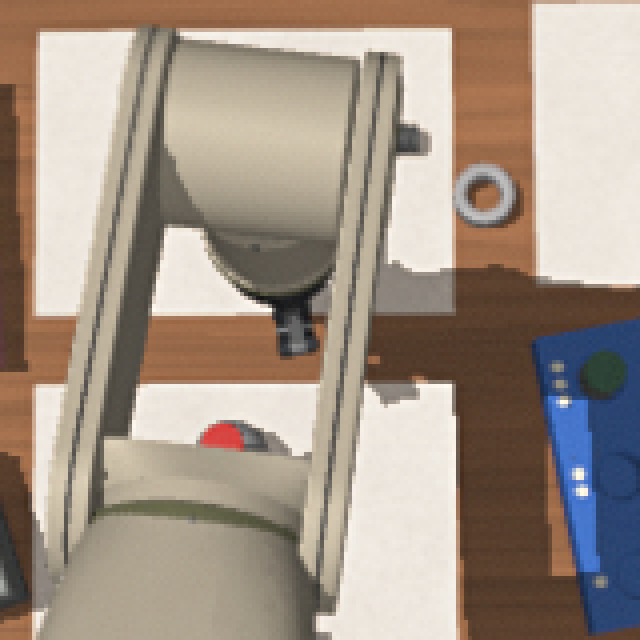

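Run:
```python
from h import *
s=V("side");crop(s,330,140,380,195,11,"pics/s3.png")
```

```text
(no output)
```

View pics/s3.png

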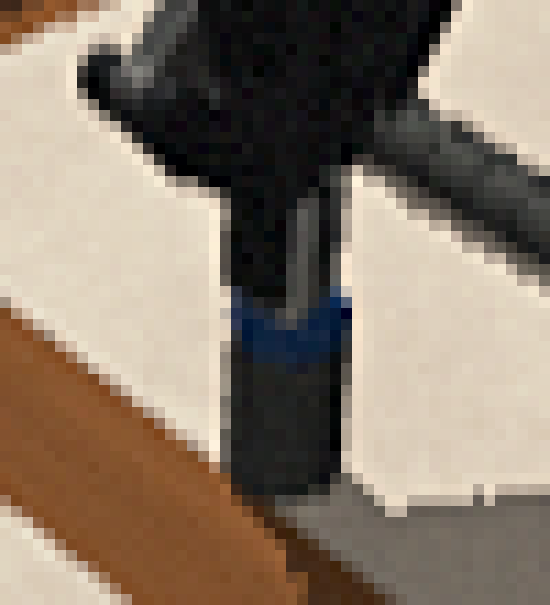

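```bash
python3 - <<'E'
from h import *
s=V("side")
for z in (24.5,50,60,93,103,116,130,140): print(z,s.proj([[684,-30,z]]).round(1), s.proj([[684-42,-38,z],[684+42,-22,z]]).round(1).tolist())
E
python3 -m jog '[[0,0,0,0,0,0]]' ; python3 plan.py 684.3 -31.8 28 100.68
```

```text
24.5 [[354.7 174.7]] [[344.4, 182.6], [364.5, 167.2]]
50 [[355.1 167. ]] [[344.7, 174.8], [365.1, 159.6]]
60 [[355.3 163.9]] [[344.8, 171.7], [365.3, 156.5]]
93 [[355.9 153.4]] [[345.2, 161.1], [366.2, 146.0]]
103 [[356.1 150.1]] [[345.3, 157.7], [366.4, 142.8]]
116 [[356.4 145.7]] [[345.5, 153.4], [366.8, 138.5]]
130 [[356.7 141. ]] [[345.7, 148.6], [367.2, 133.8]]
140 [[356.9 137.5]] [[345.8, 145.1], [367.4, 130.3]]
time: 4.9
tool_pos: [682.4, -32.2, 24.6]
tcp_rot: [-180.0, 0.0, 100.7]
ft_force: [-0.8, 0.5, -0.1]
finger_gap: -0.1
t 4.9 pos [682.4 -32.2  24.6] yaw 100.72 F [-0.8  0.5 -0.1] gap -0.1 -> [np.float64(0.0001), np.float64(0.0078), np.float64(-0.0136), 0, 0, np.float64(0.0002)]
```

The fingers shut to 0 mm, and they end on top of the blue cap at side pixel (356,169). The TCP reported at z=24.5 would project to row 175. So the true fingertips sit higher than the reading. I'll lift and measure that offset against the cameras.

```bash
python3 -m jog '[[0,0,-0.1,0,0,0],[0,0,-0.2,0,0,0],[0,0,-0.2,0,0,0],[0,0,-0.2,0,0,0],[0,0,-0.2,0,0,0]]'
python3 - <<'E'
from h import *
s=V("side");p=r.sense()["tool_pos"];print(p,s.proj([p,p+[0,0,10],p+[0,0,20],p+[0,0,30]]).round(1).tolist())
crop(s,330,110,380,185,8,"pics/s4.png")
E
```

```text
time: 5.4
tool_pos: [681.6, -32.1, 73.3]
tcp_rot: [-179.9, -0.0, 100.7]
ft_force: [-0.6, 0.4, 0.7]
finger_gap: -0.2
[681.32536573 -32.10263053  72.91852804] [[355.3, 160.6], [355.5, 157.4], [355.7, 154.2], [355.9, 150.9]]
```

View pics/s4.png

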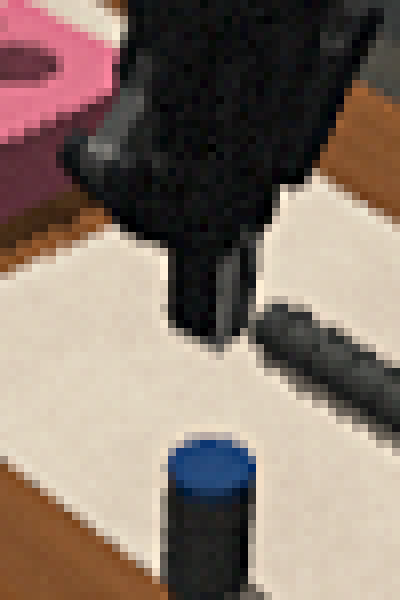

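The shut tip is at (356.5,151.5), but the reported TCP projects to (355.3,160.6). The fingertips are therefore about 28 mm above the reported z, assuming the offset is vertical, and the tips drawn in front of the cap agree with that. I'll go down to a reported z of about 0 and look.

```bash
python3 -m jog '[[0,0,0,0,0,0],[0,0,0,0,0,0],[0,0,0,0,0,0],[0,0,0,0,0,0],[0,0,0.08,0,0,0],[0,0,0.16,0,0,0],[0,0,0.16,0,0,0]]' 1 30; python3 -m jog '[[0,0,0.04,0,0,0],[0,0,0.08,0,0,0],[0,0,0.13,0,0,0],[0,0,0.13,0,0,0]]'
python3 - <<'E'
from h import *
s=V("side");p=r.sense()["tool_pos"];print(p)
crop(s,320,110,400,195,7,"pics/s5.png")
E
```

```text
time: 6.15
tool_pos: [679.7, -31.9, 30.9]
tcp_rot: [-179.7, -0.1, 100.7]
ft_force: [-1.5, -0.0, -1.0]
finger_gap: 85.5
time: 6.55
tool_pos: [680.7, -32.0, -0.4]
tcp_rot: [-179.8, -0.1, 100.7]
ft_force: [-1.4, -0.1, -0.0]
finger_gap: 85.0
[ 6.81233438e+02 -3.20571600e+01  5.55081111e-01]
```

View pics/s5.png

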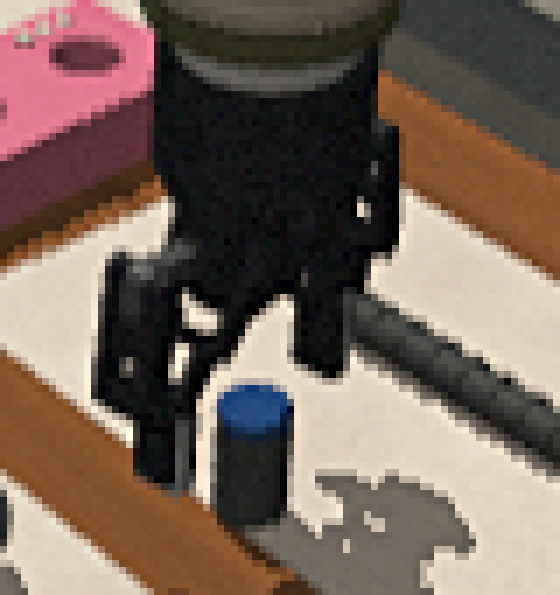

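```bash
python3 -m jog '[[0,0,0,0,0,0],[0,0,0,0,0,0],[0,0,0,0,0,0],[0,0,0,0,0,0],[0,0,0,0,0,0],[0,0,0,0,0,0]]' 0 30;  python3 - <<'E'
from h import *
s=V("side");p=r.sense()["tool_pos"];print(p,r.sense()["finger_gap"])
crop(s,320,110,400,195,7,"pics/s6.png")
E
```

```text
time: 7.2
tool_pos: [682.8, -32.3, 2.8]
tcp_rot: [179.9, 0.0, 100.7]
ft_force: [-0.5, -0.6, 3.1]
finger_gap: 26.6
[682.89330768 -32.27246048   2.73778642] 26.704153469527764
```

View pics/s6.png

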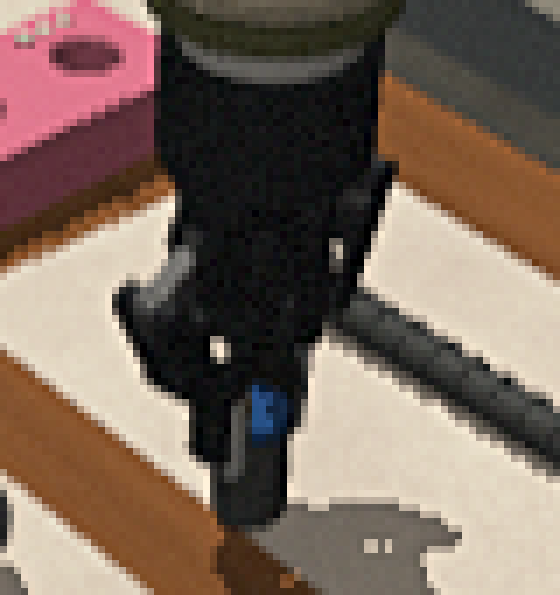

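Gripped: gap 26.6, on the stub's upper end. I'll open, turn a quarter turn so the jaws lie across the rack, and grip again, which centres the stub on both axes.

```bash
python3 -m jog '[[0,0,0,0,0,0],[0,0,0,0,0,0],[0,0,0,0,0,0],[0,0,0,0,0,0.05],[0,0,0,0,0,0.1],[0,0,0,0,0,0.15],[0,0,0,0,0,0.2],[0,0,0,0,0,0.25]]' 1 40; python3 -m jog '[[0,0,0,0,0,0.05],[0,0,0,0,0,0.1],[0,0,0,0,0,0.15],[0,0,0,0,0,0.2],[0,0,0,0,0,0.25],[0,0,0,0,0,0.25],[0,0,0,0,0,0.25],[0,0,0,0,0,0.25]]'; python3 plan.py 682.9 -32.3 2 10.68;python3 - <<'E'
from h import *
s=V("side")
crop(s,320,110,400,195,7,"pics/s7.png")
E
```

```text
time: 8.05
tool_pos: [682.1, -32.2, 1.8]
tcp_rot: [-180.0, 0.0, 57.4]
ft_force: [-0.6, 0.0, -0.3]
finger_gap: 85.4
time: 8.85
tool_pos: [682.3, -32.2, 1.9]
tcp_rot: [-180.0, 0.0, 12.8]
ft_force: [-0.2, 0.7, -0.8]
finger_gap: 85.3
t 8.85 pos [682.3 -32.2   1.9] yaw 12.84 F [-0.2  0.7 -0.8] gap 85.3 -> [np.float64(0.0024), np.float64(0.0009), np.float64(-0.0004), 0, 0, np.float64(0.012)]
```

View pics/s7.png

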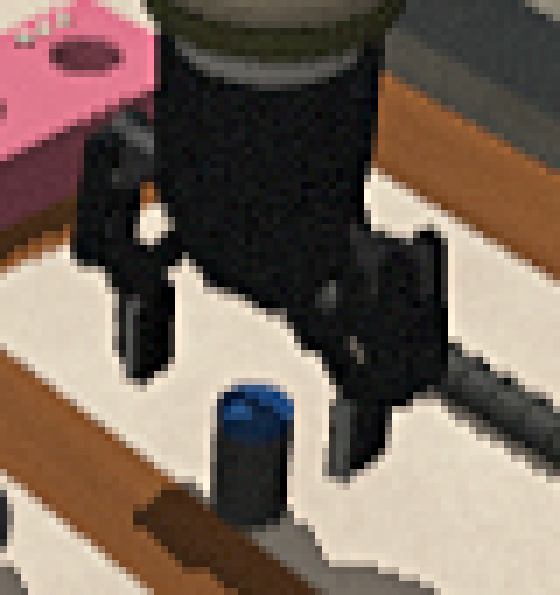

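```bash
python3 - <<'E'
from meas import *
s=V("side")
m=cv2.inRange(s.hsv,(95,60,30),(125,255,160));k=np.zeros_like(m);k[160:182,345:368]=255;m&=k
ys,xs=np.nonzero(m);print(xs.min(),xs.max(),ys.min(),ys.max(),xs.mean(),ys.mean())
print(s.onz([(xs.min()+xs.max())/2,167.6],50))
E
python3 -m jog '[[0.002,0.001,0,0,0,0.012],[0.002,0.001,0,0,0,0.012],[0.002,0.001,0,0,0,0.012],[0.002,0.001,0,0,0,0.012],[0.002,0.001,0,0,0,0.012],[0.002,0.001,0,0,0,0.012],[0.002,0.001,0,0,0,0.012],[0.002,0.001,0,0,0,0.012]]' 0 40; python3 plan.py 682.9 -32.3 100 10.68
```

```text
351 361 165 173 355.9102564102564 168.80769230769232
[[684.08178862 -33.32411751  50.        ]]
time: 9.75
tool_pos: [683.0, -32.3, 2.2]
tcp_rot: [-180.0, -0.0, 10.6]
ft_force: [-1.6, 0.7, 2.8]
finger_gap: 26.2
t 9.75 pos [683.  -32.3   2.2] yaw 10.6 F [-1.6  0.7  2.8] gap 26.2 -> [np.float64(-0.0004), np.float64(-0.0001), np.float64(-0.3911), 0, 0, np.float64(-0.0005)]
```

```bash
python3 -m jog '[[0,0,-0.1,0,0,0],[0,0,-0.2,0,0,0],[0,0,-0.3,0,0,0],[0,0,-0.36,0,0,0],[0,0,-0.36,0,0,0]]' ; python3 plan.py 583.6 -154 92 10.68
```

```text
time: 10.25
tool_pos: [684.8, -32.6, 95.0]
tcp_rot: [179.9, -0.3, 10.6]
ft_force: [0.5, -0.2, -2.0]
finger_gap: 26.5
t 10.25 pos [684.8 -32.6  95. ] yaw 10.59 F [ 0.5 -0.2 -2. ] gap 26.5 -> [np.float64(-0.4873), np.float64(0.4029), np.float64(0.0121), 0, 0, np.float64(-0.0005)]
```

```bash
python3 -m jog '[[-0.12,0.1,0,0,0,0],[-0.27,0.23,0,0,0,0],[-0.42,0.36,0,0,0,0],[-0.57,0.48,0,0,0,0],[-0.72,0.61,0,0,0,0],[-0.86,0.73,0,0,0,0],[-0.96,0.81,0,0,0,0],[-0.96,0.81,0,0,0,0],[-0.96,0.81,0,0,0,0],[-0.96,0.81,0,0,0,0]]' ; python3 plan.py 484.2 -275.6 75 10.68;  python3 - <<'E'
from h import *
s=V("side");p=r.sense()["tool_pos"];print(p)
crop(s,300,160,460,310,5,"pics/s8.png");t=V("top");crop(t,340,120,440,230,5,"pics/t8.png")
E
```

```text
time: 11.25
tool_pos: [484.3, -274.5, 91.1]
tcp_rot: [-179.9, 0.0, 10.6]
ft_force: [0.4, 0.8, -2.4]
finger_gap: 26.1
t 11.25 pos [ 484.3 -274.5   91.1] yaw 10.62 F [ 0.4  0.8 -2.4] gap 26.1 -> [np.float64(-0.0013), np.float64(0.0043), np.float64(0.0644), 0, 0, np.float64(-0.0003)]
[ 484.60870836 -274.34552425   91.33198814]
```

View pics/s8.png

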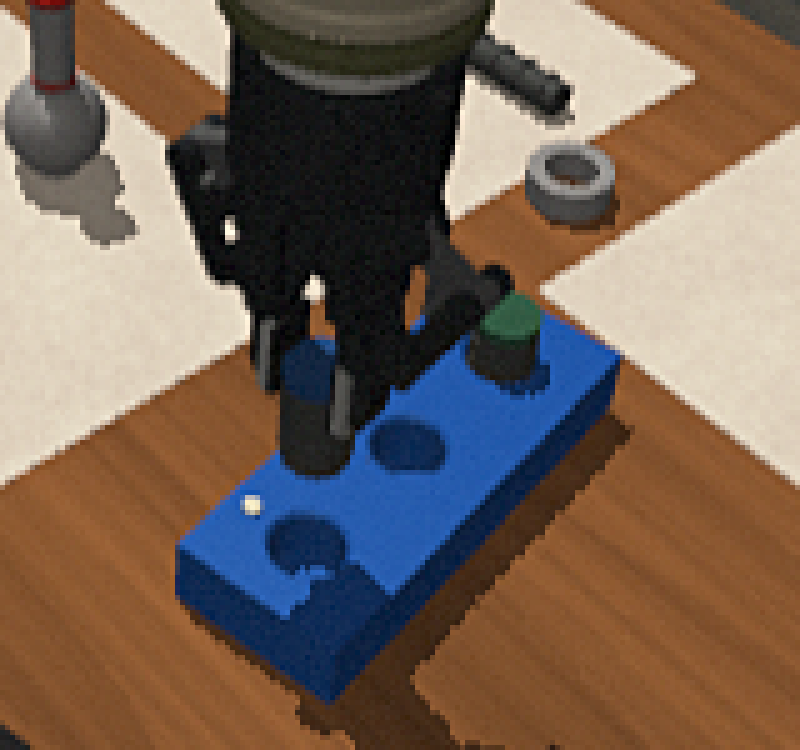

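View pics/t8.png

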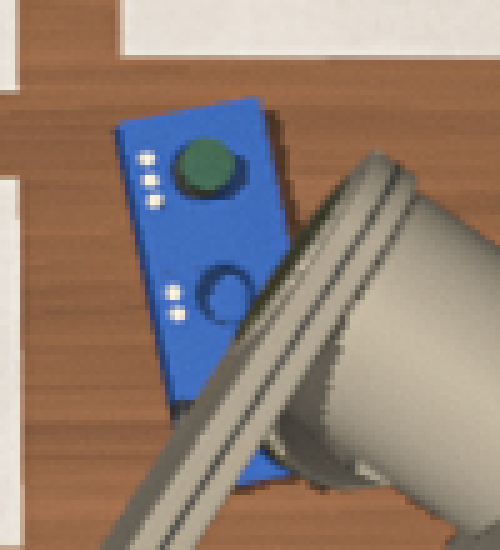

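Run:
```python
from h import *
s=V("side");p=r.sense()["tool_pos"];print(p)
a=np.linspace(0,2*np.pi,72)
c=lambda x,y,z,R:s.proj(np.c_[x+R*np.cos(a),y+R*np.sin(a),np.full(72,z)])
f=c(485.5,-275.4,89,14);print("pred foot cols",f[:,0].min(),f[:,0].max(),"low row",f[:,1].max())
g=s.hsv[:,:,2]; 
for row in(244,247,250,253,255,256,257): print(row,s.hsv[row,352:376,2].tolist(),s.hsv[row,352:376,1].tolist())
h=c(485.3,-276.2,35,16);print("pred hole",h.min(0),h.max(0))
for row in(264,268,272): print(row,s.hsv[row,348:374,2].tolist())
```

```text
[ 484.82653845 -274.4068538    91.7025752 ]
pred foot cols 355.23947689758586 369.8416506324668 low row 256.2378061467963
244 [136, 134, 140, 131, 30, 27, 37, 36, 41, 36, 32, 39, 34, 15, 65, 85, 76, 54, 16, 10, 11, 62, 149, 154] [167, 166, 171, 173, 34, 38, 7, 21, 12, 7, 8, 33, 23, 51, 4, 15, 13, 5, 32, 179, 255, 160, 192, 202]
247 [140, 142, 146, 121, 32, 33, 36, 33, 34, 34, 30, 34, 34, 34, 26, 43, 59, 47, 27, 199, 188, 152, 82, 59] [166, 165, 169, 160, 16, 31, 14, 39, 8, 8, 9, 38, 38, 23, 10, 24, 13, 38, 227, 206, 202, 205, 227, 220]
250 [138, 136, 125, 160, 31, 30, 35, 34, 33, 33, 35, 35, 38, 31, 35, 33, 35, 29, 108, 184, 181, 172, 79, 58] [174, 197, 90, 140, 82, 68, 29, 23, 31, 15, 7, 29, 34, 16, 51, 8, 51, 158, 179, 201, 197, 199, 232, 215]
253 [154, 184, 182, 180, 188, 146, 78, 34, 38, 39, 32, 29, 32, 36, 26, 29, 63, 149, 182, 175, 176, 177, 178, 170] [142, 208, 203, 194, 202, 190, 131, 120, 81, 72, 64, 44, 40, 57, 108, 202, 134, 199, 196, 204, 200, 200, 206, 204]
255 [181, 176, 177, 173, 177, 179, 186, 167, 142, 142, 139, 139, 138, 137, 153, 187, 182, 178, 175, 174, 172, 174, 
[... 354 characters left out ...]
3, 196, 196, 192, 200]
257 [175, 179, 175, 175, 176, 175, 177, 174, 178, 176, 175, 176, 177, 177, 175, 178, 173, 173, 175, 175, 174, 173, 170, 175] [201, 197, 195, 198, 191, 200, 193, 199, 195, 197, 198, 196, 202, 194, 200, 195, 197, 196, 203, 195, 201, 199, 204, 203]
pred hole [353.1482197  262.16618493] [369.08058943 274.85094787]
264 [176, 178, 180, 184, 182, 178, 143, 99, 91, 82, 73, 71, 75, 74, 75, 84, 87, 105, 130, 156, 173, 179, 174, 175, 172, 174]
268 [178, 178, 181, 182, 170, 97, 52, 67, 69, 77, 77, 81, 81, 82, 84, 83, 85, 82, 78, 78, 63, 138, 171, 176, 175, 174]
272 [176, 175, 181, 179, 181, 178, 129, 79, 82, 82, 85, 82, 79, 80, 75, 76, 76, 79, 80, 70, 102, 116, 141, 133, 189, 180]
```

The stub hangs level, with its foot at side pixel (363,251) over pocket 1's mouth at (361,268), and the prediction matches to about 1 px. I'll lower it while watching the force.

```bash
python3 -m jog '[[-0.001,0.004,0.06,0,0,0],[-0.001,0.004,0.12,0,0,0],[-0.001,0.004,0.18,0,0,0],[-0.001,0.004,0.2,0,0,0],[-0.001,0.004,0.2,0,0,0],[-0.001,0.004,0.2,0,0,0]]'; python3 -m jog '[[0,0,0.015,0,0,0],[0,0,0.03,0,0,0],[0,0,0.045,0,0,0],[0,0,0.045,0,0,0],[0,0,0.045,0,0,0]]'; python3 plan.py 484.2 -275.4 12.2 10.68
```

```text
time: 12.0
tool_pos: [484.2, -276.6, 42.1]
tcp_rot: [-180.0, 0.0, 10.6]
ft_force: [-0.4, 0.0, -1.1]
finger_gap: 26.2
time: 12.5
tool_pos: [484.1, -276.5, 30.7]
tcp_rot: [-180.0, 0.0, 10.6]
ft_force: [-0.2, 0.6, -1.0]
finger_gap: 26.4
t 12.5 pos [ 484.1 -276.5   30.7] yaw 10.59 F [-0.2  0.6 -1. ] gap 26.4 -> [np.float64(0.0012), np.float64(-0.0041), np.float64(0.0741), 0, 0, np.float64(-0.0005)]
```

```bash
python3 -m jog '[[0,-0.002,0.015,0,0,0],[0,-0.002,0.03,0,0,0],[0,-0.002,0.045,0,0,0],[0,-0.002,0.058,0,0,0],[0,-0.002,0.058,0,0,0],[0,-0.002,0.058,0,0,0]]'; python3 plan.py 484.2 -275.4 12.2 10.68
python3 - <<'E'
from h import *
s=V("side");crop(s,320,180,440,300,6,"pics/s9.png")
E
```

```text
time: 13.1
tool_pos: [484.0, -276.0, 16.2]
tcp_rot: [-180.0, 0.0, 10.6]
ft_force: [-0.0, -0.0, -2.0]
finger_gap: 26.1
t 13.1 pos [ 484.  -276.    16.2] yaw 10.59 F [-0. -0. -2.] gap 26.1 -> [np.float64(0.0012), np.float64(-0.0021), np.float64(0.0159), 0, 0, np.float64(-0.0005)]
```

View pics/s9.png

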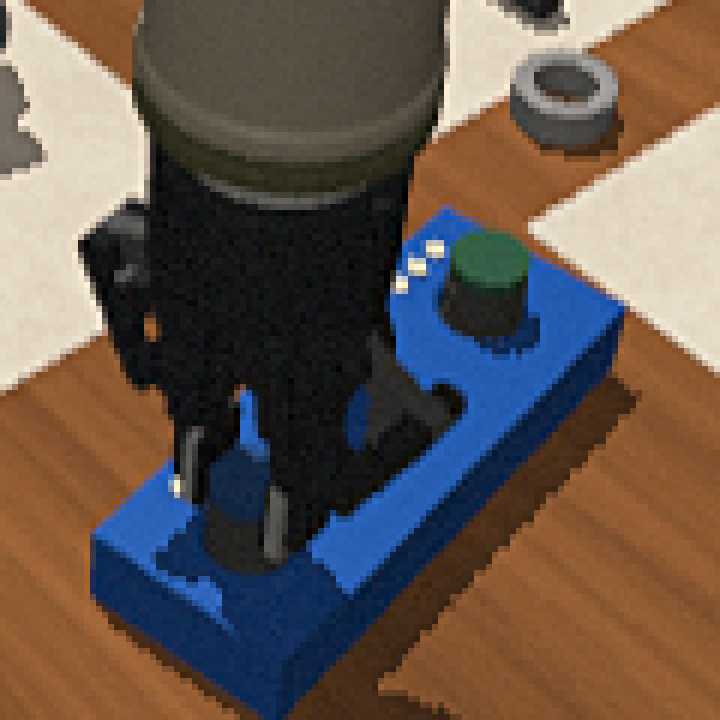

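Blue is about 21 mm into pocket 1 with no side force. I'll lower the last few mm, open, and lift.

```bash
python3 -m jog '[[0,0,0.007,0,0,0],[0,0,0.014,0,0,0],[0,0,0.014,0,0,0]]'; python3 -m jog '[[0,0,0,0,0,0],[0,0,0,0,0,0],[0,0,0,0,0,0],[0,0,0,0,0,0],[0,0,0,0,0,0],[0,0,-0.08,0,0,0],[0,0,-0.2,0,0,0],[0,0,-0.32,0,0,0],[0,0,-0.32,0,0,0],[0,0,-0.32,0,0,0]]' 1;  python3 plan.py 438.7 -25.8 92 10.68
python3 - <<'E'
from h import *
s=V("side");crop(s,320,180,440,300,6,"pics/s10.png")
E
```

```text
time: 13.45
tool_pos: [483.9, -275.9, 12.5]
tcp_rot: [-180.0, 0.0, 10.6]
ft_force: [0.0, -0.1, -1.9]
finger_gap: 26.6
time: 14.45
tool_pos: [484.8, -276.5, 93.8]
tcp_rot: [179.9, -0.1, 10.6]
ft_force: [-0.0, 0.2, -0.6]
finger_gap: 85.2
t 14.45 pos [ 484.8 -276.5   93.8] yaw 10.59 F [-0.   0.2 -0.6] gap 85.2 -> [np.float64(0.0031), np.float64(-1.0198), np.float64(0.0073), 0, 0, np.float64(-0.0005)]
```

View pics/s10.png

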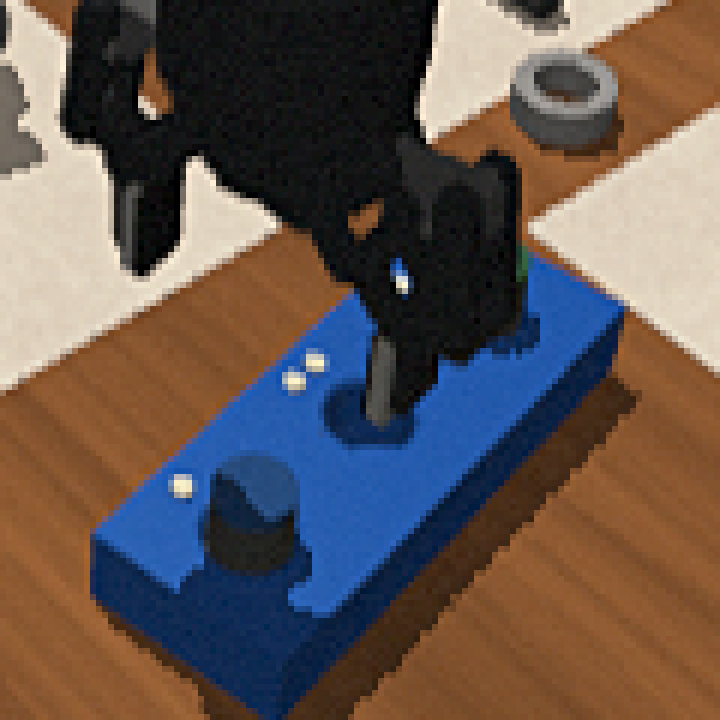

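Blue stands in pocket 1 with its cap at side pixel (362,260), showing about as much height as the green stub. On to yellow.

```bash
python3 -m jog '[[0,-0.15,0,0,0,0],[0,-0.33,0,0,0,0],[0,-0.5,0,0,0,0],[0,-0.67,0,0,0,0],[0,-0.84,0,0,0,0],[0,-1,0,0,0,0],[0,-1,0,0,0,0],[0,-1,0,0,0,0],[0,-1,0,0,0,0]]';  python3 plan.py 437.6 -26.3 2 10.68
```

```text
time: 15.4
tool_pos: [437.7, -30.8, 92.1]
tcp_rot: [-180.0, 0.1, 10.6]
ft_force: [-0.7, -0.3, 0.2]
finger_gap: 85.3
t 15.4 pos [437.7 -30.8  92.1] yaw 10.58 F [-0.7 -0.3  0.2] gap 85.3 -> [np.float64(0.0027), np.float64(-0.0177), np.float64(0.3603), 0, 0, np.float64(-0.0005)]
```

Run:
```python
from meas import *
s=V("side");t=V("top");crop(s,240,150,440,300,4,"pics/s11.png")
print("blue",cap(t,(100,40,105),(125,255,175),(350,195,372,215),60)) if 0 else None
```

```text
(no output)
```

View pics/s11.png

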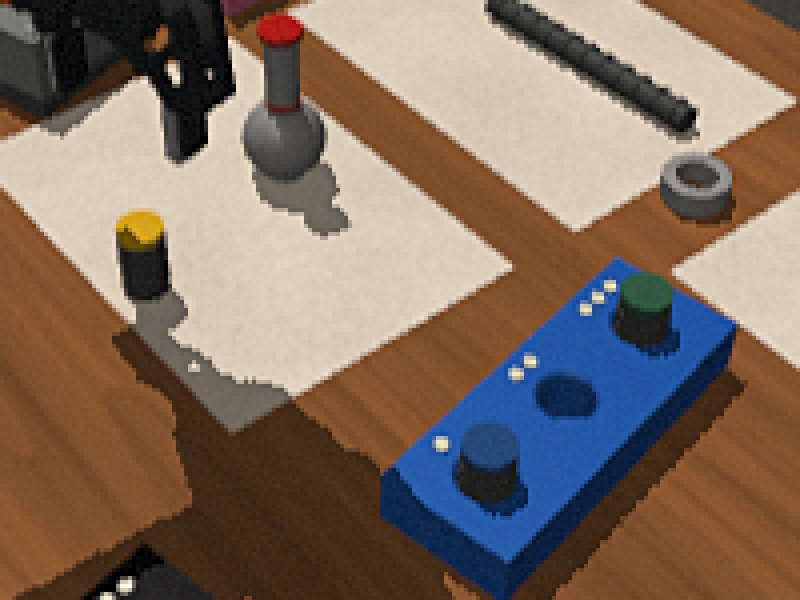

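Blue is clearly home; its cap at (363,261) shows the same height as green's. Down onto yellow.

```bash
python3 -m jog '[[0.003,-0.018,0.08,0,0,0],[0.003,-0.018,0.16,0,0,0],[0.003,-0.018,0.26,0,0,0],[0.003,-0.018,0.36,0,0,0],[0.003,-0.018,0.36,0,0,0],[0.003,-0.018,0.36,0,0,0]]'; python3 plan.py 437.6 -26.3 2 10.68; python3 -m jog '[[0,0,0,0,0,0],[0,0,0,0,0,0],[0,0,0,0,0,0],[0,0,0,0,0,0],[0,0,0,0,0,0],[0,0,0,0,0,0]]' 0 40;python3 plan.py 437.6 -26.3 2 10.68
python3 - <<'E'
from meas import *
s=V("side");crop(s,240,150,340,250,6,"pics/s12.png")
E
```

```text
time: 16.1
tool_pos: [437.6, -26.3, 2.8]
tcp_rot: [-180.0, 0.1, 10.5]
ft_force: [-0.1, 0.8, 1.6]
finger_gap: 85.3
t 16.1 pos [437.6 -26.3   2.8] yaw 10.52 F [-0.1  0.8  1.6] gap 85.3 -> [np.float64(-0.0001), np.float64(-0.0001), np.float64(0.0032), 0, 0, np.float64(-0.0009)]
time: 16.7
tool_pos: [438.8, -25.8, 3.7]
tcp_rot: [180.0, -0.1, 10.6]
ft_force: [-1.2, -0.7, 7.4]
finger_gap: 26.2
t 16.7 pos [438.8 -25.8   3.7] yaw 10.6 F [-1.2 -0.7  7.4] gap 26.2 -> [np.float64(-0.0051), np.float64(0.001), np.float64(0.0066), 0, 0, np.float64(-0.0005)]
```

View pics/s12.png

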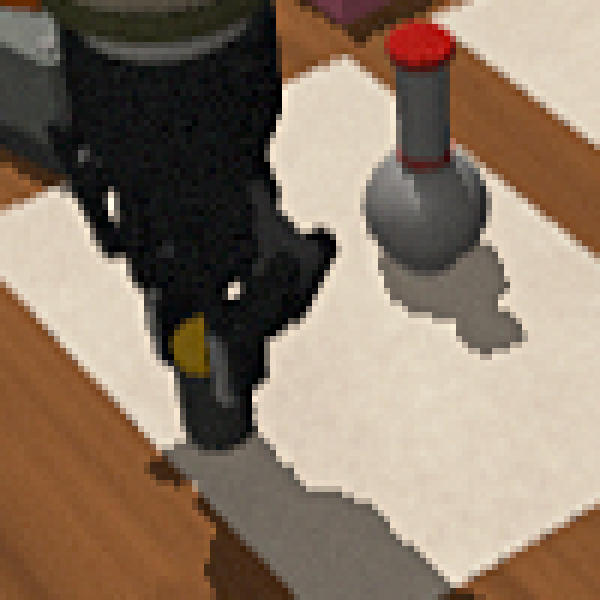

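```bash
python3 -m jog '[[0,0,-0.1,0,0,0],[0,0,-0.2,0,0,0],[0,0,-0.3,0,0,0],[0,0,-0.36,0,0,0],[0,0,-0.36,0,0,0],[0,0,-0.36,0,0,0]]' ; python3 plan.py 552.8 -263 95 10.68
```

```text
time: 17.35
tool_pos: [437.7, -25.7, 92.1]
tcp_rot: [-180.0, 0.0, 10.6]
ft_force: [-0.7, 0.2, -2.2]
finger_gap: 26.0
t 17.35 pos [437.7 -25.7  92.1] yaw 10.6 F [-0.7  0.2 -2.2] gap 26.0 -> [np.float64(0.278), np.float64(1.0179), np.float64(-0.0114), 0, 0, np.float64(-0.0005)]
```

```bash
python3 -m jog '[[0.04,0.15,0,0,0,0],[0.09,0.33,0,0,0,0],[0.14,0.5,0,0,0,0],[0.18,0.67,0,0,0,0],[0.23,0.84,0,0,0,0],[0.278,1,0,0,0,0],[0.278,1,0,0,0,0],[0.278,1,0,0,0,0],[0.278,1,0,0,0,0],[0.278,1,0,0,0,0]]';  python3 -m jog '[[0,0.018,0.04,0,0,0],[0,0.018,0.08,0,0,0],[0,0.018,0.08,0,0,0],[0,0.018,0.08,0,0,0]]'; python3 plan.py 552.8 -263 70 10.68;python3 - <<'E'
from h import *
s=V("side");p=r.sense()["tool_pos"];print(p)
crop(s,320,160,440,300,5,"pics/s13.png")
a=np.linspace(0,2*np.pi,72)
c=lambda x,y,z,R:s.proj(np.c_[x+R*np.cos(a),y+R*np.sin(a),np.full(72,z)])
f=c(p[0]+1.1,p[1]-1,p[2]-3.7,14);print("pred foot cols",f[:,0].min(),f[:,0].max(),"low row",f[:,1].max())
for row in(232,235,238,240,242,243,244,245,246,247,248): print(row,s.hsv[row,370:396,2].tolist())
E
```

```text
time: 18.35
tool_pos: [551.7, -257.4, 92.3]
tcp_rot: [-179.9, 0.0, 10.6]
ft_force: [-0.2, -0.4, -2.1]
finger_gap: 26.4
time: 18.75
tool_pos: [552.5, -262.6, 72.0]
tcp_rot: [-179.9, 0.1, 10.6]
ft_force: [0.0, 0.6, -2.8]
finger_gap: 26.5
t 18.75 pos [ 552.5 -262.6   72. ] yaw 10.6 F [ 0.   0.6 -2.8] gap 26.5 -> [np.float64(0.0008), np.float64(0.0016), np.float64(0.0079), 0, 0, np.float64(-0.0004)]
[ 552.94853287 -262.90300726   72.57617984]
pred foot cols 376.2325233603794 389.99602454030395 low row 243.03554138763357
232 [145, 146, 149, 138, 141, 204, 76, 31, 30, 32, 37, 33, 34, 35, 32, 35, 22, 60, 86, 74, 59, 78, 28, 45, 36, 33]
235 [122, 153, 184, 180, 178, 193, 34, 30, 35, 34, 32, 35, 30, 33, 37, 36, 33, 31, 21, 24, 77, 183, 176, 177, 186, 143]
238 [175, 179, 177, 175, 175, 186, 82, 32, 33, 34, 32, 26, 35, 31, 32, 33, 32, 34, 30, 24, 188, 177, 172, 170, 171, 168]
240 [147, 237, 250, 255, 180, 178, 191, 104, 33, 35, 35, 36, 34, 34, 35, 37, 28, 23, 26, 171, 181, 170, 170, 174, 170, 170]
242 [184, 161, 140, 144, 175, 178, 179, 177, 180, 129, 114, 89, 64, 66, 72, 66, 136, 149, 183, 177, 172, 172, 171, 170, 170, 168]
243 [212, 177, 177, 175, 178, 170, 158, 145, 131, 128, 142, 122, 120, 122, 137, 135, 186, 182, 180, 171, 172, 171, 172, 172, 171, 171]
244 [165, 173, 173, 176, 172, 141, 112, 100, 91, 88, 92, 100, 116, 116, 134, 152, 166, 166, 177, 173, 171, 173, 170, 172, 171, 171]
245 [142, 172, 178, 182, 139, 97, 74, 74, 65, 74, 79, 76, 78, 76, 83, 109, 124, 143, 168, 175, 171, 172, 169, 174, 173, 172]
246 [178, 172, 177, 178, 105, 72, 66, 70, 73, 79, 79, 76, 80, 83, 79, 72, 83, 103, 160, 170, 172, 172, 169, 174, 173, 171]
247 [173, 176, 180, 150, 80, 54, 65, 75, 80, 79, 82, 85, 83, 83, 79, 78, 73, 68, 137, 160, 173, 174, 172, 170, 170, 173]
248 [172, 176, 180, 139, 64, 57, 71, 74, 75, 77, 80, 79, 82, 84, 81, 81, 80, 69, 91, 162, 171, 171, 169, 174, 170, 172]
```

View pics/s13.png

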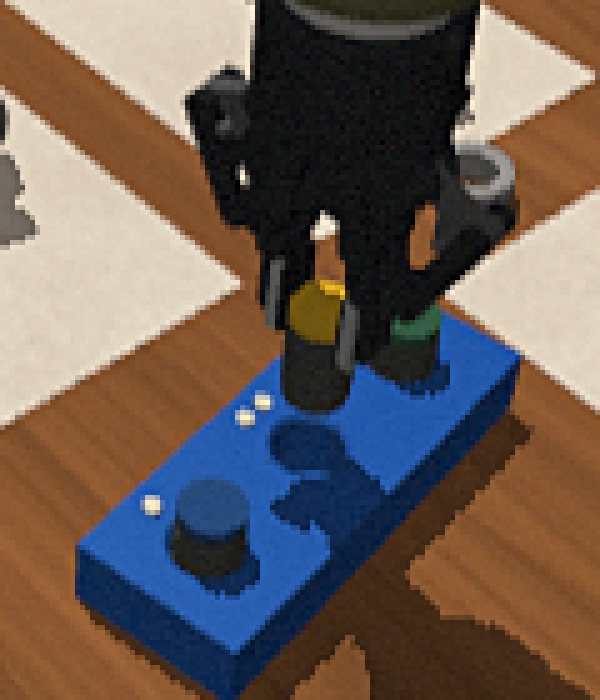

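Yellow's foot spans columns 376–390 at side row 240 and matches the prediction, right above pocket 2's mouth. Lowering.

```bash
python3 -m jog '[[0,0,0.04,0,0,0],[0,0,0.08,0,0,0],[0,0,0.12,0,0,0],[0,0,0.14,0,0,0],[0,0,0.155,0,0,0],[0,0,0.17,0,0,0],[0,0,0.17,0,0,0]]'; python3 plan.py 552.8 -263 13.7 10.68
```

```text
time: 19.5
tool_pos: [552.9, -263.0, 29.8]
tcp_rot: [-180.0, 0.0, 10.6]
ft_force: [0.2, -0.2, -2.8]
finger_gap: 26.3
t 19.5 pos [ 552.9 -263.    29.8] yaw 10.59 F [ 0.2 -0.2 -2.8] gap 26.3 -> [np.float64(-0.0005), np.float64(-0.0001), np.float64(0.0645), 0, 0, np.float64(-0.0005)]
```

```bash
python3 -m jog '[[0,0,0.02,0,0,0],[0,0,0.04,0,0,0],[0,0,0.055,0,0,0],[0,0,0.063,0,0,0],[0,0,0.063,0,0,0],[0,0,0.063,0,0,0]]'; python3 plan.py 552.8 -263 13.7 10.68;  python3 -m jog '[[0,0,0,0,0,0],[0,0,0,0,0,0],[0,0,0,0,0,0],[0,0,0,0,0,0],[0,0,0,0,0,0],[0,0,-0.08,0,0,0],[0,0,-0.2,0,0,0],[0,0,-0.34,0,0,0],[0,0,-0.44,0,0,0],[0,0,-0.44,0,0,0]]' 1;  python3 plan.py 566.2 7.5 122 10.68
python3 - <<'E'
from h import *
s=V("side");crop(s,320,180,440,300,6,"pics/s14.png")
E
```

```text
time: 20.1
tool_pos: [553.2, -263.2, 14.7]
tcp_rot: [180.0, -0.0, 10.6]
ft_force: [-0.0, 0.1, -2.2]
finger_gap: 26.3
t 20.1 pos [ 553.2 -263.2   14.7] yaw 10.59 F [-0.   0.1 -2.2] gap 26.3 -> [np.float64(-0.0015), np.float64(-0.0009), np.float64(0.0038), 0, 0, np.float64(-0.0005)]
time: 21.1
tool_pos: [556.0, -264.8, 130.1]
tcp_rot: [179.7, -0.4, 10.6]
ft_force: [1.2, -0.8, -0.3]
finger_gap: 85.3
t 21.1 pos [ 556.  -264.8  130.1] yaw 10.59 F [ 1.2 -0.8 -0.3] gap 85.3 -> [np.float64(0.2403), np.float64(-1.063), np.float64(0.0326), 0, 0, np.float64(-0.0005)]
```

View pics/s14.png

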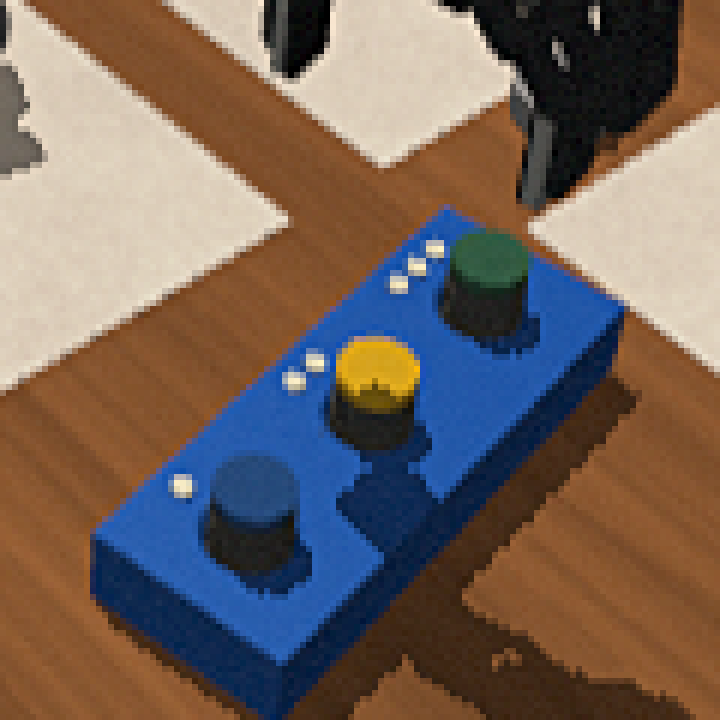

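All three stubs stand home: blue (362,261), yellow (383,244), green (401,224). Next is the flask.

```bash
python3 -m jog '[[0.03,-0.15,0,0,0,0],[0.07,-0.33,0,0,0,0],[0.11,-0.5,0,0,0,0],[0.15,-0.67,0,0,0,0],[0.19,-0.84,0,0,0,0],[0.24,-1,0,0,0,0],[0.24,-1,0,0,0,0],[0.24,-1,0,0,0,0],[0.24,-1,0,0,0,0],[0.24,-1,0,0,0,0]]';  python3 plan.py 566.1 7.5 122 10.68
```

```text
time: 22.15
tool_pos: [565.9, -7.7, 124.1]
tcp_rot: [180.0, 0.1, 10.5]
ft_force: [0.1, -0.1, -0.5]
finger_gap: 85.3
t 22.15 pos [565.9  -7.7 124.1] yaw 10.5 F [ 0.1 -0.1 -0.5] gap 85.3 -> [np.float64(0.012), np.float64(-0.0596), np.float64(0.0082), 0, 0, np.float64(-0.001)]
```

```bash
python3 -m jog '[[0.012,-0.06,0,0,0,0],[0.012,-0.06,0,0,0,0],[0.012,-0.06,0,0,0,0],[0.012,-0.06,0,0,0,0],[0.012,-0.06,0,0,0,0]]';  python3 plan.py 566.1 7.5 35 10.68;python3 - <<'E'
from h import *
s=V("side");crop(s,250,80,370,210,5,"pics/s15.png")
E
```

```text
time: 22.65
tool_pos: [566.4, 8.7, 124.6]
tcp_rot: [180.0, -0.0, 10.6]
ft_force: [-0.5, -0.6, -0.3]
finger_gap: 85.3
t 22.65 pos [566.4   8.7 124.6] yaw 10.58 F [-0.5 -0.6 -0.3] gap 85.3 -> [np.float64(-0.0021), np.float64(0.0046), np.float64(0.3585), 0, 0, np.float64(-0.0006)]
```

View pics/s15.png

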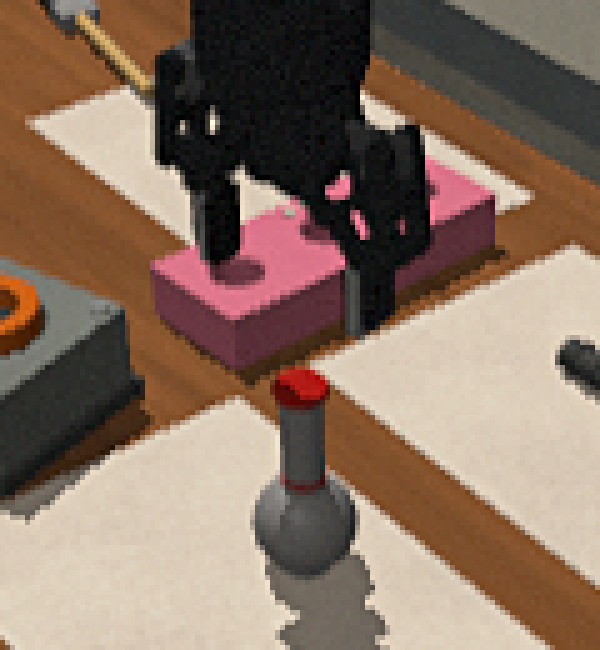

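```bash
python3 -m jog '[[-0.001,0.003,0.08,0,0,0],[-0.001,0.003,0.16,0,0,0],[-0.001,0.003,0.24,0,0,0],[-0.001,0.003,0.32,0,0,0],[-0.001,0.003,0.358,0,0,0],[-0.001,0.003,0.358,0,0,0],[-0.001,0.003,0.358,0,0,0]]';  python3 plan.py 566.1 7.5 35 10.68;python3 - <<'E'
from h import *
s=V("side");crop(s,250,80,370,210,5,"pics/s16.png")
E
```

```text
time: 23.4
tool_pos: [566.7, 8.1, 35.8]
tcp_rot: [180.0, -0.0, 10.6]
ft_force: [0.2, -1.3, -0.1]
finger_gap: 85.6
t 23.4 pos [566.7   8.1  35.8] yaw 10.59 F [ 0.2 -1.3 -0.1] gap 85.6 -> [np.float64(-0.0028), np.float64(0.0018), np.float64(0.0032), 0, 0, np.float64(-0.0005)]
```

View pics/s16.png

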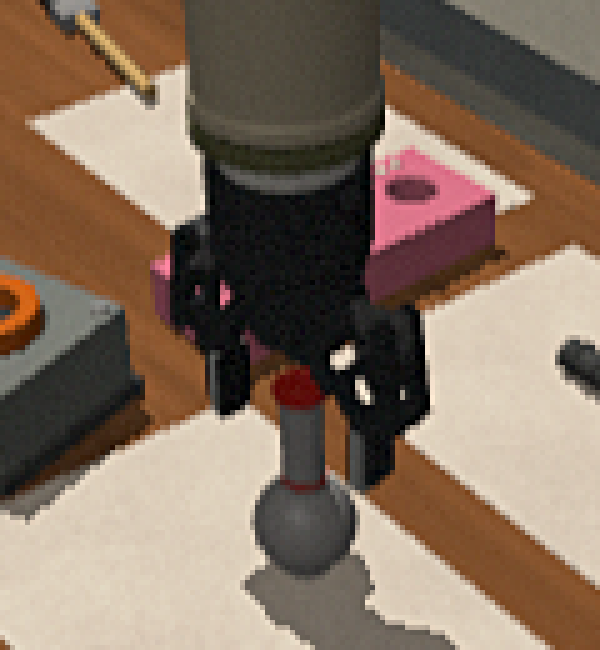

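The fingers straddle the neck, with tip midpoint at (310,170). Closing.

```bash
python3 -m jog '[[0,0,0,0,0,0],[0,0,0,0,0,0],[0,0,0,0,0,0],[0,0,0,0,0,0],[0,0,0,0,0,0],[0,0,0,0,0,0],[0,0,0,0,0,0]]' 0 60;  python3 plan.py 566.1 7.5 125 10.68;python3 - <<'E'
from h import *
s=V("side");crop(s,250,80,370,210,5,"pics/s17.png")
E
```

```text
time: 24.15
tool_pos: [566.6, 7.9, 35.4]
tcp_rot: [180.0, -0.0, 10.6]
ft_force: [-0.7, -1.8, 3.4]
finger_gap: 21.4
t 24.15 pos [566.6   7.9  35.4] yaw 10.59 F [-0.7 -1.8  3.4] gap 21.4 -> [np.float64(-0.0021), np.float64(0.0013), np.float64(-0.3583), 0, 0, np.float64(-0.0005)]
```

View pics/s17.png

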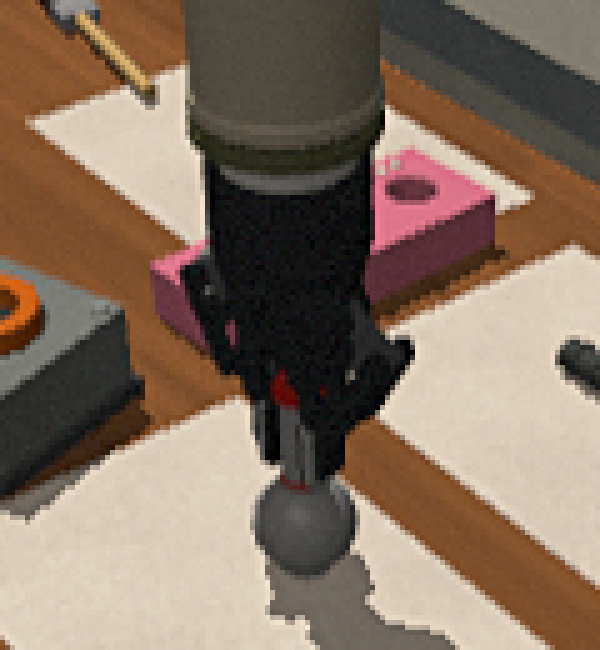

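```bash
python3 -m jog '[[0,0,-0.06,0,0,0],[0,0,-0.14,0,0,0],[0,0,-0.24,0,0,0],[0,0,-0.34,0,0,0],[0,0,-0.4,0,0,0],[0,0,-0.4,0,0,0],[0,0,-0.4,0,0,0]]';  python3 plan.py 507.9 226.6 135 10.68;python3 - <<'E'
from h import *
s=V("side");crop(s,250,50,370,210,4,"pics/s18.png")
E
```

```text
time: 24.9
tool_pos: [566.0, 8.2, 134.5]
tcp_rot: [-180.0, 0.0, 10.6]
ft_force: [0.7, -0.7, -2.5]
finger_gap: 21.8
t 24.9 pos [566.    8.2 134.5] yaw 10.59 F [ 0.7 -0.7 -2.5] gap 21.8 -> [np.float64(-0.0678), np.float64(-0.9012), np.float64(-0.0018), 0, 0, np.float64(-0.0005)]
```

View pics/s18.png

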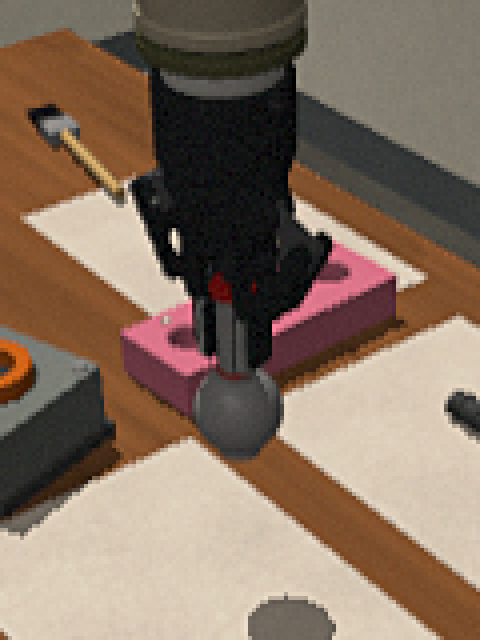

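The flask is lifted and upright. I'll carry it over the stage with smooth acceleration.

```bash
python3 -m jog '[[-0.003,-0.04,0,0,0,0],[-0.01,-0.13,0,0,0,0],[-0.02,-0.26,0,0,0,0],[-0.03,-0.41,0,0,0,0],[-0.042,-0.56,0,0,0,0],[-0.053,-0.7,0,0,0,0],[-0.06,-0.8,0,0,0,0],[-0.066,-0.87,0,0,0,0],[-0.068,-0.9,0,0,0,0],[-0.068,-0.9,0,0,0,0]]'; python3 -m jog '[[0,0,0,0,0,0],[0,0,0,0,0,0]]';  python3 plan.py 507.9 226.6 135 10.68;python3 - <<'E'
from h import *
s=V("side");crop(s,190,40,310,190,4,"pics/s19.png")
p=r.sense()["tool_pos"];print(p,"foot pred",s.proj([[p[0]+1.2,p[1]-1,p[2]-35.4]]),"ball",s.proj([[p[0]+1.2,p[1]-1,p[2]-35.4+29]]),"ring",s.proj([[508.8,225.2,72]]))
E
```

```text
time: 25.95
tool_pos: [507.1, 227.0, 134.1]
tcp_rot: [180.0, 0.1, 10.7]
ft_force: [0.4, 0.3, -2.9]
finger_gap: 21.4
time: 26.15
tool_pos: [508.4, 225.2, 134.8]
tcp_rot: [180.0, 0.0, 10.5]
ft_force: [0.4, 0.6, -2.0]
finger_gap: 21.5
t 26.15 pos [508.4 225.2 134.8] yaw 10.53 F [ 0.4  0.6 -2. ] gap 21.5 -> [np.float64(-0.0009), np.float64(-0.0057), np.float64(-0.0006), 0, 0, np.float64(-0.0008)]
[508.45660763 225.24514514 134.95016378] foot pred [[245.01871929 131.9611393 ]] ball [[243.50151429 122.60389462]] ring [[245.96688731 140.50022713]]
```

View pics/s19.png

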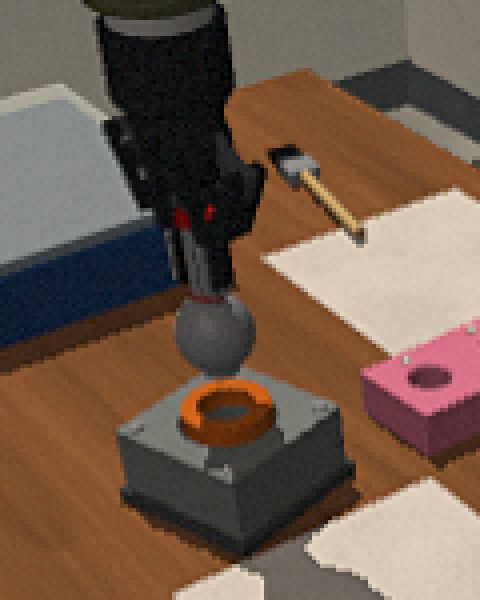

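```bash
python3 -m jog '[[0,-0.005,0.03,0,0,0],[0,-0.005,0.06,0,0,0],[0,-0.005,0.1,0,0,0],[0,-0.005,0.13,0,0,0],[0,-0.005,0.145,0,0,0],[0,-0.005,0.145,0,0,0],[0,-0.005,0.145,0,0,0]]'; python3 plan.py 507.9 226.6 96.4 10.68; python3 -m jog '[[0,0,0.01,0,0,0],[0,0,0.02,0,0,0],[0,0,0.02,0,0,0],[0,0,0.02,0,0,0]]'; python3 plan.py 507.9 226.6 88.4 10.68
```

```text
time: 26.9
tool_pos: [508.1, 227.5, 98.9]
tcp_rot: [-180.0, -0.0, 10.6]
ft_force: [-0.5, 0.0, -1.7]
finger_gap: 22.0
t 26.9 pos [508.1 227.5  98.9] yaw 10.6 F [-0.5  0.  -1.7] gap 22.0 -> [np.float64(-0.0013), np.float64(0.0034), np.float64(0.0102), 0, 0, np.float64(-0.0005)]
time: 27.3
tool_pos: [508.3, 227.3, 94.3]
tcp_rot: [180.0, -0.0, 10.6]
ft_force: [0.1, -2.6, 1.4]
finger_gap: 21.6
t 27.3 pos [508.3 227.3  94.3] yaw 10.59 F [ 0.1 -2.6  1.4] gap 21.6 -> [np.float64(-0.0021), np.float64(0.0025), np.float64(0.0235), 0, 0, np.float64(-0.0005)]
```

Contact at the expected height: about 4 N net. There is a slight side force in -y, so I'll shift 0.7 mm that way and press on.

```bash
python3 -m jog '[[0,0.003,0.01,0,0,0],[0,0.003,0.02,0,0,0],[0,0.003,0.03,0,0,0],[0,0.003,0.03,0,0,0],[0,0.003,0.03,0,0,0]]'; python3 plan.py 507.9 226.6 84.4 10.68
python3 - <<'E'
from h import *
s=V("side");crop(s,200,80,300,190,6,"pics/s20.png")
E
```

```text
time: 27.8
tool_pos: [508.3, 226.6, 86.6]
tcp_rot: [180.0, -0.0, 10.6]
ft_force: [-1.0, -2.1, 5.7]
finger_gap: 21.6
t 27.8 pos [508.3 226.6  86.6] yaw 10.59 F [-1.  -2.1  5.7] gap 21.6 -> [np.float64(-0.0016), np.float64(-0.0004), np.float64(0.0086), 0, 0, np.float64(-0.0005)]
```

View pics/s20.png

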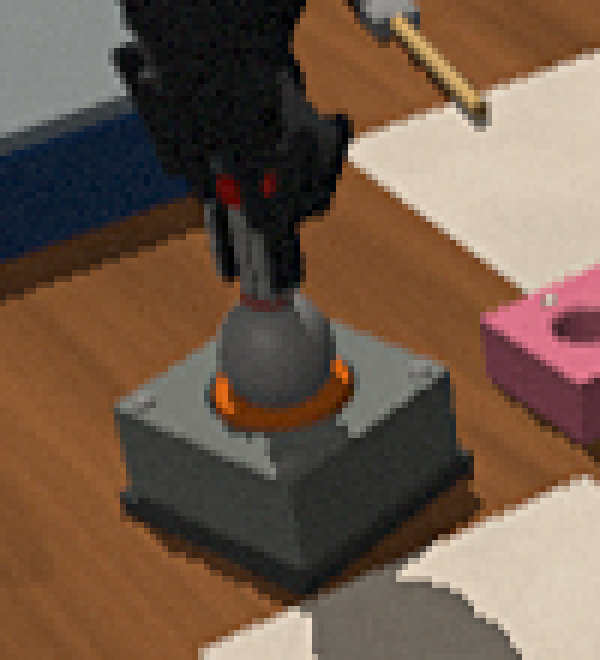

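The ring is nearly flush at about 8 N. I'll press on to the hard stop.

```bash
python3 -m jog '[[0,0.002,0.006,0,0,0],[0,0.002,0.012,0,0,0],[0,0.002,0.012,0,0,0],[0,0.002,0.012,0,0,0]]'; python3 -m jog '[[0,0,0.006,0,0,0],[0,0,0.006,0,0,0],[0,0,0.006,0,0,0]]'
```

```text
time: 28.25
tool_pos: [508.5, 226.4, 83.9]
tcp_rot: [-180.0, -0.0, 10.6]
ft_force: [-2.1, -0.8, 6.6]
finger_gap: 21.7
time: 28.55
tool_pos: [509.2, 226.5, 83.6]
tcp_rot: [-180.0, -0.1, 10.6]
ft_force: [-3.1, -2.0, 13.9]
finger_gap: 21.4
```

The force jumped to about 14 N while z stayed at 83.6, so it's on the hard stop. I'll hold and check.

```bash
python3 -m jog '[[0,0,0.002,0,0,0],[0,0,0.002,0,0,0],[0,0,0.002,0,0,0],[0,0,0.002,0,0,0],[0,0,0.002,0,0,0],[0,0,0.002,0,0,0],[0,0,0.002,0,0,0],[0,0,0.002,0,0,0]]'
python3 - <<'E'
from meas import *
s=V("side");crop(s,200,80,300,190,6,"pics/s21.png");crop(s,300,140,440,300,5,"pics/s22.png")
print("blue",cap(s,(95,60,60),(125,200,110),(345,245,375,275),60)[:1])
print("yel",cap(s,(18,120,120),(30,255,255),(365,225,400,260),60))
print("grn",cap(s,(55,60,60),(95,255,255),(390,212,415,240),60))
E
```

```text
time: 29.35
tool_pos: [509.3, 226.5, 83.6]
tcp_rot: [-180.0, -0.1, 10.6]
ft_force: [-5.2, -3.6, 15.9]
finger_gap: 21.4
blue (array([ 481.6, -289.7,   60. ]),)
yel (array([ 552.5, -264.7,   60. ]), array([382.43, 241.4 ]), 117, (array([ 552.5, -264.6,   60. ]), array([ 9.9, 14.1])))
grn (array([ 622.1, -250.8,   60. ]), array([401.22, 222.78]), 94, (array([ 622.3, -250.5,   60. ]), array([ 8.9, 12.7])))
```

View pics/s21.png

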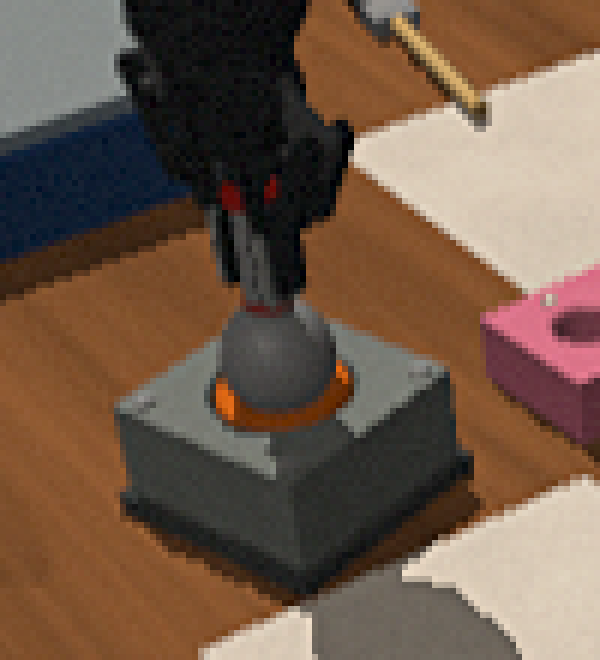

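View pics/s22.png

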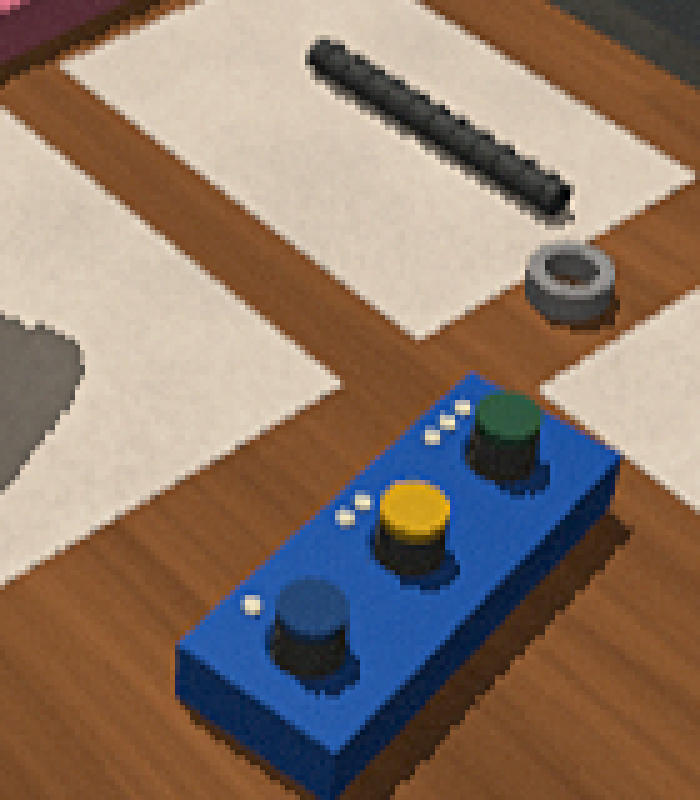

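Run:
```python
from bench import r
s=r.sense();print(s["time"],s["tool_pos"],s["ft_force"],s["finger_gap"])
print(r.hand_in())
```

```text
29.4 [509.30463479 226.52688561  83.52780517] [-4.1009394  -2.64188193 16.42641115] 21.63445456042514
the job is handed in; nothing more can be done
None
```

I handed the job in at 29.4 s of the 72 s allowed; the hand-in gives no verdict. Blue is in pocket 1 and yellow in pocket 2, both let go. The flask is upright in the ring and still held down on the stop.

- **Stubs:** in the last side picture the blue, yellow and green caps sit evenly in line at (362,261), (382,241) and (401,223). All show the same height above the rack. Green measures exactly where it was at the start. The loose bar and steel ring look undisturbed, though I did not measure them.
- **Flask:** it sank about 12 mm after first touching the ring. The force then jumped to about 16 N with z steady at 83.6 mm, so it is on the hard stop. The ring looks flush, the gap is steady at 21.6 mm on the neck, and the neck looks vertical. About 5 N of side load remained at the end.

Checks that failed or disagreed:
- **Fingertip height:** the real fingertips sat about 28 mm above the reported TCP. My first close on blue therefore shut on nothing just above the cap, without touching it. I measured the offset in the side picture and worked with it from then on.
- **Cameras:** the two views differ by about 2–4 mm in y. I averaged them, then corrected by where blue sat when gripped.
- **Blue's final position:** the last automatic measurement of the blue cap was no good, because the mask picked up the rack. Its position rests on the picture alone.

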